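# Cash up: pour the coin rolls into the box under the shelf

### The job

Cash up the desk: gather all the coin rolls from the desk in the scoop, slide open the lid of the coin box under the low clear shelf, and, with all the rolls in the scoop and the lid fully open, pour them into the box by tilting the scoop in under the shelf, without striking the shelf. Then put the empty scoop back upright on its mat and slide the lid fully shut. Leave the jar, the pen pot and the calculator where they are.

Things in the scene. Friction and masses are not known exactly. Their poses are not given: they have to be found in the camera images.
- coinbox: Grey steel coin box, fixed under the clear shelf. Origin on the desk under the middle of its open-topped compartment; z up, -x its front (towards the robot, within 10 degrees), +y along the lid's track. Compartment 150 (x) by 160 (y) mm outside, walls 6 mm, rim 68 mm and inner floor 6 mm above the desk. At y = 80 to 230 mm a solid block as high, under the open lid.
- box_mouth (a point): Centre of the compartment's mouth at rim height, (0, 0, 68) mm in the coin box's frame. Clear guards 4 mm thick stand on the compartment's back edge (x = 75 to 79 mm, along the block too) and its -y edge (y = -80 to -84 mm), up to 110 mm above the desk; the front edge is free.
- shelf: Low clear acrylic shelf fixed over the coin box, same frame as coinbox. Board 8 mm thick, underside 215 mm above the desk, x = -79 to 101 mm, y = -120 to 250 mm, on four thin legs (10 x 12 mm) at x = -73 and 95, y = -112 and 242 mm. Papers lie on its +y half (top 240 mm above the desk). Not to be struck with more than 15 N.
- shelf_edge (a point): Point on the lower front edge of the shelf's board, 215 mm above the desk, at x = -79 mm, y = 0 in the coin box's frame.
- lid (a joint): Sliding steel lid of the coin box: 0 = fully shut over the compartment, 0.150 m = fully open (at its stop over the solid block, +y of the coin box). Starts shut or up to 30 mm ajar. Needs about 2 N to slide (more with speed), stays where it is left. Plate 148 x 158 mm, 5 mm thick, its top 76.5 mm above the desk.
- lid_grip (a point): Top centre of the lid's black grip, 116.5 mm above the desk: an upright block 14 mm thick along the track (y of the coin box), 30 mm along x, 40 mm tall, on a 50 mm wide steel tongue (top 76.5 mm above the desk) jutting from the lid. It stands 135 mm in front (-x) of the coin box's origin, 56 mm in front of the shelf's edge, and moves with the lid (y = joint value).
- scoop: Open aluminium coin scoop, about 0.16 kg. Origin: middle of the bowl's underside, z up, +x to the pouring lip, handle to -x. Bowl inside x = -52 to 52 mm, 80 mm wide, floor 4 mm thick; back wall 36 mm high, 4 mm thick; side walls 4 mm thick, 34 mm high (22 mm beyond x = 56). Beyond x = 52 mm the floor rises at 15 degrees to the lip.
- scoop_grip (a point): Middle of the scoop's black handle, at (-106, 0, 26) mm in the scoop's frame. The handle is a straight bar along x, from x = -56 to -156 mm, 16 mm thick (y), from 14 to 38 mm above the underside.
- scoop_lip (a point): Middle of the scoop's pouring lip, at (79, 0, 9) mm in the scoop's frame. Rolls lying across the scoop tumble out over it at 35 to 50 degrees of tilt; rolls lying lengthwise slide out only at 50 to 55 degrees or with a shake.
- mat: Black rubber mat, 150 x 130 mm and 3 mm thick, fixed to the desk; origin at the centre of its underside. The scoop's bowl starts on it (the handle overhangs towards the robot) and belongs there, bowl's origin within 50 mm of the mat's centre.
- jar: Clip-top glass jar, 100 mm in diameter and 136 mm high, a bystander. Origin at the centre of its underside.
- pen_pot: Black pen pot with pens, 76 mm in diameter, 95 mm high (pens to 150 mm), a bystander. Origin at the centre of its underside.
- calculator: Desk calculator, 130 x 80 x 20 mm, a bystander. Origin at the centre of its underside.
- roll1: Roll of coins in an eight-sided brown cardboard tube, 24 mm across its flats and 56 mm long, about 60 g, lying on a flat. Origin at its centre, x along its axis (so the centre is 12 mm above what it lies on). It does not roll on the level. Between two and four rolls are present.
- roll2: Roll of coins in an eight-sided brown cardboard tube, 24 mm across its flats and 56 mm long, about 60 g, lying on a flat. Origin at its centre, x along its axis (so the centre is 12 mm above what it lies on). It does not roll on the level. Between two and four rolls are present.
- roll3: Roll of coins in an eight-sided brown cardboard tube, 24 mm across its flats and 56 mm long, about 60 g, lying on a flat. Origin at its centre, x along its axis (so the centre is 12 mm above what it lies on). It does not roll on the level. Between two and four rolls are present.
- roll4: Roll of coins in an eight-sided brown cardboard tube, 24 mm across its flats and 56 mm long, about 60 g, lying on a flat. Origin at its centre, x along its axis (so the centre is 12 mm above what it lies on). It does not roll on the level. Between two and four rolls are present.
Things that resemble listed ones, but are neither listed nor needed, are in the scene too. Leave any black, red or turquoise look-alike of the roll4 alone.

How it is judged:
By the outcome, as a careful person would: the job done as asked, in the order asked, and still so for the second after the job is handed in, with the robot touching nothing.
Of roll1, roll2, roll3, roll4 only 2 to 4 are there at a start; the rules pass over those that are not, and their reading is None.
At some moment in a run one of roll1, roll2, roll3, roll4, scoop may be knocked a few centimetres aside while the robot is not near it.
It also fails if it takes over 210 s, if anything falls off the work surface, if the arm or the gripper's body presses on something with over 40 N, if the wrist force passes 120 N, or if a joint passes its speed limit or range.

### The arm

A 6-joint arm with a two-finger parallel gripper is mounted at the origin on the work surface. World frame = base frame: x ahead of the robot, y to its left, z up, the work surface at z = 0. Lengths are in m, angles in rad, forces in N, time in s.
With the tool pointing down it reaches from about 0.225 to 0.875 m from the base axis. Payload 3.4 kg.
Tool frame: the origin (TCP) lies on the centre line of the jaws, within the pads' length; the fingertips stand 17 mm ahead of it and the grasp point (between the pads) lies 2 mm behind it (manip.finger_overhang is the distance from the TCP to the fingertips, in m); y points along the fingers, x is the direction in which the jaws open and shut, and the axes are right-handed (so a half turn about y gives the same grasp; the last joint's range is limited). The gripper opens to 85 mm and grips with 20 to 120 N. Pads are 22 mm wide; open, the fingers measure 114 mm over their backs; the gripper's body (76 mm by 85 mm) begins 54 mm behind the grasp point. The pads swing forward as they close: fully open they stand 13 mm farther back than shut.
Start: joints at [-1.269, 0.276, 1.505, -0, 1.361, -0.121], TCP at [0.236, -0.524, 0.248] pointing down, gripper open.
Joint ranges: [-2.89, 2.89], [-0.75, 2.08], [0.22, 2.7], [-1.18, 4.32], [0.11, 2.71], [-2.7, 2.7]. Speed limits (rad/s): [2.57, 2.57, 3.14, 3.14, 3.14, 3.14].

### API

Orientations are given as a unit quaternion [w, x, y, z].
In Python, from rig import manip gives the robot as it stands.
- The arm moves only by the tool arm_command, never from a script. Its argument "commands" is a list of rows, each a list of 3 entries, a list of its own where there are three numbers: the finger opening in cm, from 0 to 8.54, then the shift along the world's x, y, z in cm, then the turn about the world's z in rad. A call has 1 to 12 rows; each row shifts and turns the commanded pose from where the row before left it; what a row does not reach is not made up. A row lasts 1/10 s, in which the tool goes at most 50 mm and 8.59 degrees, less where a joint would pass 70% of its speed; a pose out of reach is approached as far as the arm can. A call with a gripper value outside its range is refused whole. The fingers move at their own pace and stop on an object; "grip_force" is the grip in N (left out, the last holds). Time passes only in rows, so rows that do not move let the fingers close. It gives the time, the measured TCP pose, the force and the opening at its end, in the units of the state.
- manip.get_state(): the state, without advancing time (a new reading comes with each control period).
- manip.get_image(name): name is "scene" or "top"; returns a dict with "pixels" (420x560x3 uint8, red, green, blue), "range_z" (420x560 float32, m along the optical axis (not along the pixel's ray), 0 where there is no reading), "intrinsics" (3x3 intrinsics, pixels), "R" (3x3) and "t" (3): a world point X has camera coordinates R X + t. Camera axes: x right, y down, z forward; pixel columns grow to the right and rows downward; lengths in m; the calibration is good to about 2 mm. A picture is of the moment at which its call begins.
- manip.sign_off(): hands the job in, once; it reports no verdict.
The state is a dict: "clock": time; "qpos": joint angles; "qd": joint speeds; "effort": joint torques, N m; "position": TCP position; "ee_rot": TCP orientation; "contact_force": force on the tool from outside, world axes, zero at the start; "moment": the same for the moment, N m; "width": finger opening in m.
Only numpy, scipy, OpenCV 4.12 (cv2) and the standard library are available. Lean on these libraries where they do the work, as an engineer would, in place of code of your own. Each camera call takes 0.05 s, during which the arm holds its last target.

## Working session

There is one attempt and no reset: what is moved stays moved. The work goes in short steps, Python scripts to look and compute and a tool call to move; the robot and the scene stay as the last step left them, time stands still between calls to the robot, and variables do not carry over. Pictures are saved under pics/ and viewed, and the job is handed in when it is done.

Besides the shell and the picture viewer there is one more tool, called after "Emit:" in YAML: its name, and indented under it one key for each argument. arm_command: Moves the arm, as the interface text tells. Its arguments: {"type":"object","properties":{"commands":{"type":"array"},"grip_force":{"type":"number"}},"required":["commands"]}

```bash
mkdir -p pics; ls; cat > h.py <<'E'
import numpy as np, cv2
from rig import manip
def snap(name,tag,crop=None,scale=1):
    im=manip.get_image(name); p=im['pixels'][:,:,::-1].copy()
    np.savez('last_%s.npz'%name,**im)
    if crop: u0,v0,u1,v1=crop; p=p[v0:v1,u0:u1]
    if scale!=1: p=cv2.resize(p,None,fx=scale,fy=scale,interpolation=cv2.INTER_CUBIC)
    cv2.imwrite('pics/%s.png'%tag,p); return im
def cloud(im):
    z=im['range_z'];h,w=z.shape;K=im['intrinsics'];u,v=np.meshgrid(np.arange(w),np.arange(h))
    c=np.stack([(u-K[0,2])/K[0,0]*z,(v-K[1,2])/K[1,1]*z,z],-1)
    W=(c-im['t'])@im['R']; W[z<=0]=np.nan; return W
def ray(im,u,v,z):
    K=im['intrinsics'];d=im['R'].T@np.array([(u-K[0,2])/K[0,0],(v-K[1,2])/K[1,1],1]);o=-im['R'].T@im['t']
    return o+d*(z-o[2])/d[2]
def proj(im,X):
    c=im['R']@np.array(X)+im['t'];p=im['intrinsics']@c;return p[:2]/p[2]
def st():
    s=manip.get_state();return s
E
python3 - <<'E'
from h import *
for n in('scene','top'):
    im=snap(n,n+'0'); print(n,im['intrinsics'].tolist(),(-im['R'].T@im['t']).round(3),im['R'].round(2).tolist())
s=st();print(s)
E
```

```text
pics
scene [[539.5783802465304, 0.0, 272.0478877344956], [0.0, 539.5783802465304, 199.27923078144116], [0.0, 0.0, 1.0]] [1.374 0.631 1.222] [[-0.65, 0.76, -0.01], [0.54, 0.45, -0.71], [-0.54, -0.47, -0.7]]
top [[457.9362555289129, 0.0, 273.41017414919446], [0.0, 457.9362555289129, 212.13459149831658], [0.0, 0.0, 1.0]] [ 0.514 -0.042  1.578] [[0.02, -1.0, 0.01], [-1.0, -0.02, -0.05], [0.05, -0.0, -1.0]]
{'clock': 0.1, 'qpos': array([-1.26901769e+00,  2.76563197e-01,  1.50598379e+00,  3.58115918e-06,
        1.36066480e+00, -1.21002459e-01]), 'qd': array([ 0.00078946, -0.00138055, -0.00367707, -0.00198854,  0.00105885,
       -0.00112626]), 'effort': array([ 1.27292624e-03, -4.17699051e+01, -2.46405065e+01, -2.17015263e-04,
        5.84628011e-03, -5.37417257e-07]), 'position': array([ 0.23579199, -0.52397465,  0.24751729]), 'ee_rot': array([ 0.5941471 , -0.59341201,  0.38439917, -0.38352142]), 'contact_force': array([ 2.38701999e-03, -3.03946396e-01,  2.04723422e-04]), 'moment': array([-0.00249676,  0.04219823,  0.0650917 ]), 'width': 0.08557898862587017}
```

View pics/scene0.png

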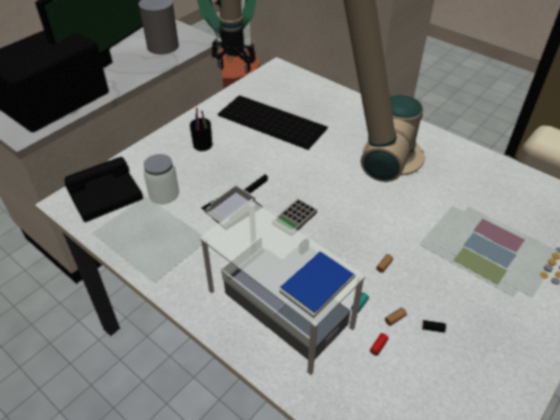

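View pics/top0.png

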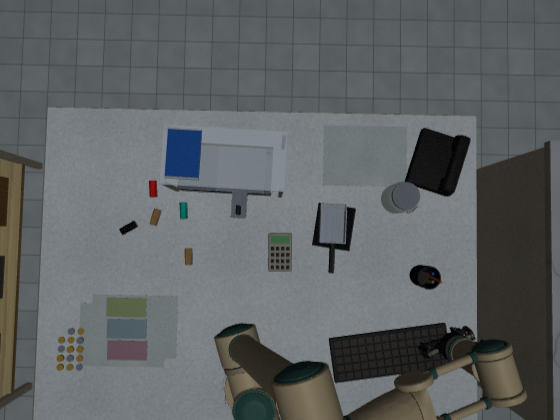

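```bash
python3 - <<'E'
from h import *
im=np.load('last_top.npz');p=im['pixels'];
c=p[100:300,130:370][:,:,::-1];cv2.imwrite('pics/z0.png',cv2.resize(c,None,fx=3.3,fy=3,interpolation=cv2.INTER_CUBIC))
W=cloud(im)
hsv=cv2.cvtColor(p,cv2.COLOR_RGB2HSV)
for (u,v) in((155,217),(188,257)):
    print(p[v,u],hsv[v,u],W[v,u])
m=((hsv[:,:,0]<20)&(hsv[:,:,1]>100)&(W[:,:,2]<.06)).astype(np.uint8)
n,l,s,cc=cv2.connectedComponentsWithStats(m)
for i in range(1,n):
    if s[i,4]>15:
        vv,uu=np.where(l==i);print(s[i],W[vv,uu].mean(0).round(3),p[vv,uu].mean(0), cv2.minAreaRect(W[vv,uu,:2].astype(np.float32)*1000))
E
```

```text
[91 71 47] [ 16 123  91] [0.57038624 0.35308979 0.02565325]
[88 68 44] [ 16 127  88] [0.43765314 0.23713574 0.02677415]
[ 21 172   3  15  24] [ 0.763  1.15  -0.599] [54.20833333 44.29166667 28.33333333] ((762.46337890625, 1150.2529296875), (10.25324535369873, 67.05267333984375), 87.94953918457031)
[  0 176   9  51 384] [ 0.657  1.209 -0.557] [48.70052083 34.54166667 19.2734375 ] ((658.2098999023438, 1208.4599609375), (242.97970581054688, 52.51076889038086), 9.823338508605957)
[149 181   8  16 102] [0.668 0.365 0.022] [112.98039216  15.37254902  12.7254902 ] ((668.1632080078125, 366.2142333984375), (53.5826301574707, 22.998422622680664), 7.396372318267822)
[ 20 188   3  19  33] [ 0.672  1.149 -0.596] [58.06060606 47.24242424 30.45454545] ((675.39794921875, 1149.1673583984375), (11.158854484558105, 86.93031311035156), 89.367431640625)
[150 209  11  16 104] [0.572 0.355 0.022] [88.43269231 67.83653846 43.48076923] ((572.2211303710938, 355.4858093261719), (25.302104949951172, 51.65068435668945), 77.21770477294922)
[ 17 218   5  48  87] [ 0.462  1.15  -0.598] [59.3908046  48.32183908 30.3
[... 674 characters left out ...]
   3  15  20] [ 0.23   1.148 -0.596] [52.7  42.2  25.75] ((231.16693115234375, 1149.296142578125), (64.8900146484375, 10.660324096679688), 2.064448356628418)
[ 13 313   4  43  69] [ 0.03   1.148 -0.595] [51.47826087 41.33333333 25.28985507] ((33.835060119628906, 1148.293701171875), (197.24041748046875, 15.270551681518555), 0.7835583686828613)
[ 12 364   3  18  26] [-0.146  1.149 -0.597] [50.11538462 40.19230769 24.80769231] ((-146.9024658203125, 1149.368896484375), (14.644712448120117, 74.18682861328125), 82.8325424194336)
[ 11 383   3  10  16] [-0.214  1.147 -0.595] [52.375 42.5   26.75 ] ((-210.49269104003906, 1145.7799072265625), (12.510324478149414, 40.66986846923828), 88.13534545898438)
```

View pics/z0.png

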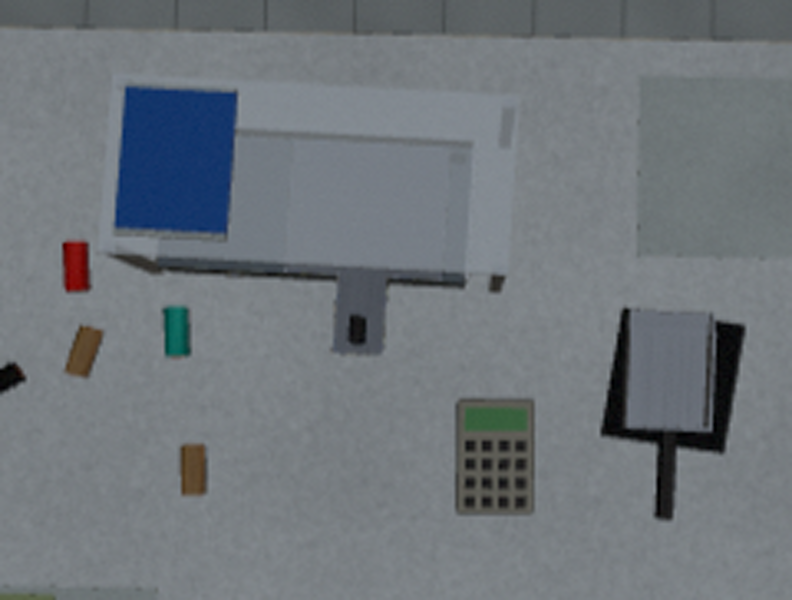

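```bash
python3 - <<'E'
from h import *
im=np.load('last_top.npz');W=cloud(im)
z2=lambda x,y:(130+x/3.3,100+y/3)
def P(x,y,z): return (ray(im,*z2(x,y),z)*1000).round(0)
print('handle',P(668,432,.041),P(664,518,.041))
print('bowl corners',[P(*a).tolist() for a in((625,309,.029),(712,315,.029),(626,430,.041),(712,432,.041))])
print('mat',[P(*a,.003).tolist() for a in((622,309),(745,325),(722,452),(602,435))])
print('grip',P(357,316,.1165),P(357,342,.1165),P(348,330,.1165),P(366,330,.1165))
print('tongue',P(333,352,.0765),P(383,354,.0765))
print('shelf front edge corners',P(105,250,.223),P(512,275,.223), 'back',P(115,75,.223),P(520,95,.223))
print('papers',[P(*a,.24).tolist() for a in((125,86),(238,91),(228,236),(115,232))])
print('calc',[P(*a,.02).tolist() for a in((457,400),(533,400),(533,514),(457,514))])
print('jar',ray(im,403,195,.136)*1000,'pot',ray(im,425,277,.095)*1000)
for u,v in((238,210),(331,260),(333,215),(333,235),(215,165),(265,165),(185,150)): print(u,v,W[v,u].round(3))
E
```

```text
handle [ 491. -248.   41.] [ 396. -245.   41.]
bowl corners [[629.0, -203.0, 29.0], [624.0, -293.0, 29.0], [493.0, -205.0, 41.0], [492.0, -292.0, 41.0]]
mat [[631.0, -203.0, 3.0], [615.0, -332.0, 3.0], [469.0, -309.0, 3.0], [486.0, -184.0, 3.0]]
grip [610.  66. 117.] [582.  65. 117.] [595.  74. 117.] [595.  57. 117.]
tongue [572.  91.  77.] [571.  42.  77.]
shelf front edge corners [664. 286. 223.] [646. -81. 223.] back [839. 283. 223.] [827. -85. 223.]
papers [[824.0, 269.0, 240.0], [821.0, 168.0, 240.0], [678.0, 173.0, 240.0], [680.0, 274.0, 240.0]]
calc [[523.0, -33.0, 20.0], [524.0, -111.0, 20.0], [396.0, -113.0, 20.0], [394.0, -35.0, 20.0]]
jar [ 651.94954227 -456.359802    136.        ] pot [ 391.95017117 -540.60586433   95.        ]
238 210 [0.595 0.066 0.119]
331 260 [ 0.438 -0.244  0.042]
333 215 [ 0.591 -0.253  0.003]
333 235 [ 0.522 -0.254  0.005]
215 165 [0.721 0.129 0.225]
265 165 [ 0.725 -0.019  0.224]
185 150 [0.763 0.218 0.236]
```

```bash
cat >> h.py <<'E'
from scipy.spatial.transform import Rotation as Rot
def info():
    s=st();q=s['ee_rot'];R=Rot.from_quat([q[1],q[2],q[3],q[0]]).as_matrix()
    print('t',round(s['clock'],2),'pos mm',(s['position']*1000).round(1),'jawyaw',round(float(np.arctan2(R[1,0],R[0,0])),3),'ydir',R[:,1].round(3),'w',round(s['width']*1000,1),'F',s['contact_force'].round(1),'M',s['moment'].round(2),'q',s['qpos'].round(2))
E
python3 -c "
from h import *
info()"
```

```text
t 0.1 pos mm [ 235.8 -524.   247.5] jawyaw -1.148 ydir [-0.     0.002 -1.   ] w 85.6 F [ 0.  -0.3  0. ] M [-0.    0.04  0.07] q [-1.27  0.28  1.51  0.    1.36 -0.12]
```

Emit:
arm_command:
  commands:
    - [8.5, [2, 4.5, 0], 0]
    - [8.5, [2, 4.5, 0], 0]
    - [8.5, [2, 4.5, 0], 0]
    - [8.5, [2, 4.5, 0], 0]
    - [8.5, [2, 4.5, 0], 0]
    - [8.5, [2, 4.5, 0], 0]
    - [8.5, [2, 4.5, 0], 0]
    - [8.5, [2, 4.5, 0], 0]
    - [8.5, [2, 4.5, 0], 0]
    - [8.5, [0, 4.5, 0], 0]
    - [8.5, [0, 4.5, 0], 0]
    - [8.5, [0, 4.5, 0], 0]

```text
clock: 1.3
position: [0.4155, 0.0175, 0.2481]
ee_rot: [-0.594, 0.594, -0.384, 0.384]
contact_force: [0.6, 0.2, -0.3]
width: 0.085
```

```bash
python3 -c "
from h import *
info()
snap('top','top1');snap('scene','scene1')"
```

```text
t 1.3 pos mm [415.5  17.5 248.1] jawyaw -1.148 ydir [-0.  0. -1.] w 85.0 F [ 0.6  0.2 -0.3] M [ 0.01  0.02 -0.02] q [-0.13  0.03  1.81 -0.    1.3   1.02]
```

View pics/top1.png

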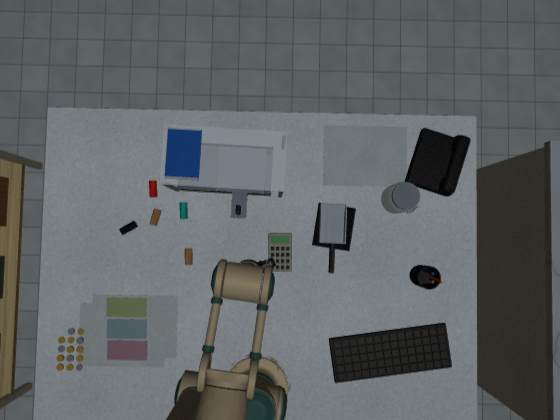

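View pics/scene1.png

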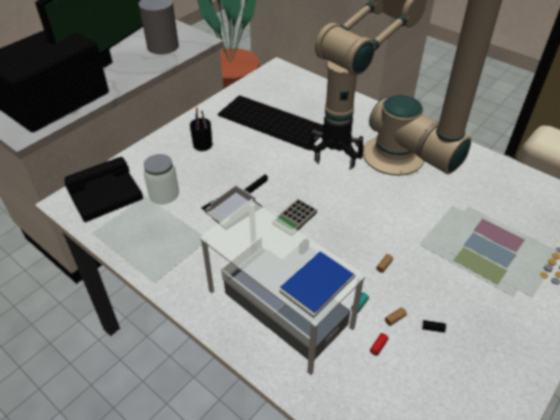

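Emit:
arm_command:
  commands:
    - [6, [0.6, 4.4, 0], -0.105]
    - [6, [0.6, 4.4, 0], -0.105]
    - [6, [0.5, 4.4, 0], -0.105]
    - [6, [0.5, 4.4, 0], -0.105]
    - [6, [0.35, 4.4, -3], 0]
    - [6, [0, 0, -4.5], 0]
    - [6, [0, 0, -4.5], 0]
    - [6, [0, 0, -3.5], 0]

```text
clock: 2.2
position: [0.4402, 0.2322, 0.0927]
ee_rot: [-0.5, 0.502, -0.499, 0.499]
contact_force: [0.6, 0.1, -0.3]
width: 0.0603
```

```bash
python3 -c "
from h import *
info()
snap('scene','scene2',(300,150,500,350),3)"
```

```text
t 2.2 pos mm [440.2 232.2  92.7] jawyaw -1.567 ydir [-0.002 -0.001 -1.   ] w 60.3 F [ 0.6  0.1 -0.3] M [ 0.01 -0.02  0.05] q [ 0.35  0.31  1.9  -0.    0.94  1.91]
```

View pics/scene2.png

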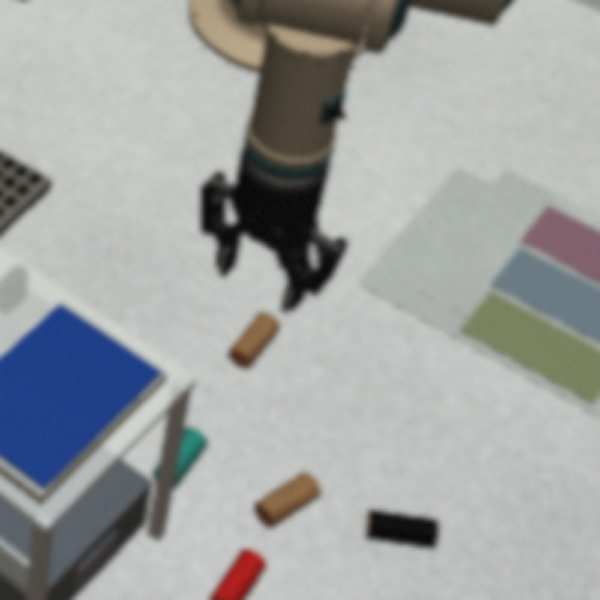

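Emit:
arm_command:
  commands:
    - [6, [0.05, 0.6, -2.4], 0]
    - [6, [0, 0, -2.4], 0]
    - [6, [0, 0, -1.8], 0]
    - [6, [0, 0, 0], 0]
    - [0.5, [0, 0, 0], 0]
    - [0.5, [0, 0, 0], 0]
    - [0.5, [0, 0, 0], 0]
    - [0.5, [0, 0, 0], 0]
    - [0.5, [0, 0, 0], 0]
  grip_force: 40

```text
clock: 3.15
position: [0.4429, 0.2391, 0.0308]
ee_rot: [0.502, -0.5, 0.499, -0.5]
contact_force: [0.9, -0.6, 7.5]
width: 0.0222
```

```bash
python3 -c "
from h import *
info()"
```

```text
t 3.15 pos mm [442.9 239.1  30.8] jawyaw -1.568 ydir [ 0.003  0.001 -1.   ] w 22.2 F [ 0.9 -0.6  7.5] M [-0.14  0.06  0.04] q [ 0.36  0.39  1.96 -0.    0.78  1.93]
```

Emit:
arm_command:
  commands:
    - [4.5, [0, 0, 0], 0]
    - [4.5, [0, 0, 0], 0]
    - [4.5, [0, 0, -0.7], 0]
    - [4.5, [0, 0, 0], 0]
    - [4.5, [0, 0, 0], 0]
  grip_force: 40

```text
clock: 3.65
position: [0.4413, 0.2387, 0.0217]
ee_rot: [-0.5, 0.501, -0.499, 0.499]
contact_force: [0.7, -0.4, 0.2]
width: 0.0447
```

```bash
python3 -c "
from h import *
info()
im=snap('scene','scene3',(330,200,430,300),6)"
```

```text
t 3.65 pos mm [441.3 238.7  21.7] jawyaw -1.568 ydir [-0.001 -0.001 -1.   ] w 44.7 F [ 0.7 -0.4  0.2] M [ 0.01  0.   -0.02] q [ 0.36  0.41  1.97 -0.    0.77  1.93]
```

View pics/scene3.png

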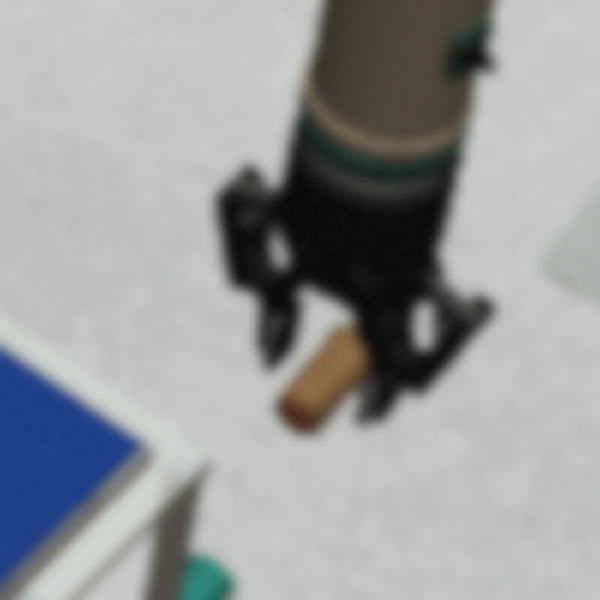

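Emit:
arm_command:
  commands:
    - [0.5, [0, 0, 0], 0]
    - [0.5, [0, 0, 0], 0]
    - [0.5, [0, 0, 0], 0]
    - [0.5, [0, 0, 0], 0]
  grip_force: 40

```text
clock: 4.1
position: [0.4419, 0.2389, 0.0224]
ee_rot: [0.501, -0.501, 0.499, -0.499]
contact_force: [0.8, -0.0, 1.4]
width: 0.0233
```

```bash
python3 -c "
from h import *
info()"
```

```text
t 4.1 pos mm [441.9 238.9  22.4] jawyaw -1.568 ydir [ 0.  0. -1.] w 23.3 F [ 0.8 -0.   1.4] M [-0.    0.04 -0.07] q [ 0.36  0.41  1.97 -0.    0.77  1.93]
```

Emit:
arm_command:
  commands:
    - [0.5, [0, 0, 4], 0]
    - [0.5, [0, 0, 4.5], 0]
    - [0.5, [0.8, -4.4, 4], 0.14]
    - [0.5, [0.8, -4.4, 0], 0.14]
    - [0.5, [0.8, -4.4, 0], 0.14]
    - [0.5, [0.8, -4.4, 0], 0.14]
    - [0.5, [0.8, -4.4, 0], 0.14]
    - [0.5, [0.8, -4.4, 0], 0.14]
    - [0.5, [0.8, -4.4, 0], 0.14]
    - [0.5, [0.8, -4.4, 0], 0.14]
    - [0.5, [0.8, -4.4, 0], 0.14]
    - [0.5, [0.8, -4.4, 0], 0.14]

```text
clock: 5.3
position: [0.5184, -0.1825, 0.1404]
ee_rot: [0.704, -0.703, 0.072, -0.072]
contact_force: [0.8, 1.0, -0.2]
width: 0.0228
```

Emit:
arm_command:
  commands:
    - [0.5, [0.9, -4.4, 0], 0.14]
    - [0.5, [0, 0, 0], 0]
    - [0.5, [0, 0, 0], 0]
    - [0.5, [0, 0, 0], 0]

```text
clock: 5.7
position: [0.5268, -0.2236, 0.1401]
ee_rot: [0.707, -0.706, 0.025, -0.024]
contact_force: [-0.6, -0.3, -0.6]
width: 0.0227
```

```bash
python3 -c "
from h import *
info()
im=snap('top','top4',(250,120,450,320),3)"
```

```text
t 5.7 pos mm [ 526.8 -223.6  140.1] jawyaw -0.07 ydir [-0.001  0.001 -1.   ] w 22.7 F [-0.6 -0.3 -0.6] M [ 0.04 -0.03  0.06] q [-0.52  0.35  1.68  0.    1.12 -0.45]
```

View pics/top4.png

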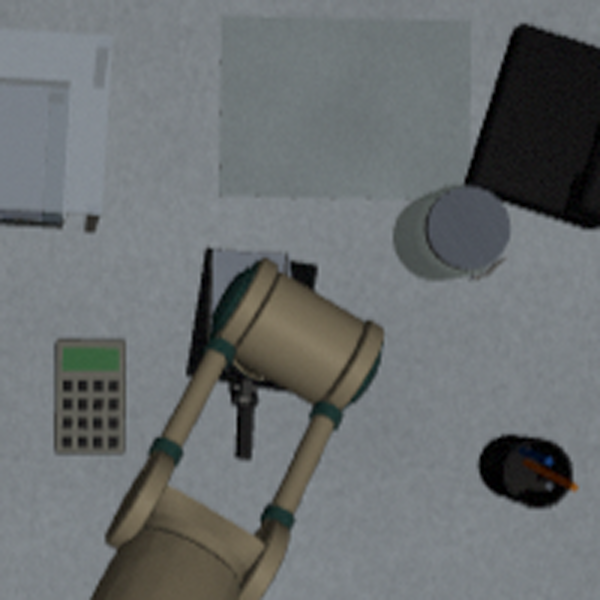

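Emit:
arm_command:
  commands:
    - [0.5, [0.5, -2.5, 0], 0.04]
    - [0.5, [0, 0, -2.5], 0]
    - [0.5, [0, 0, -2.5], 0]
    - [0.5, [0, 0, -2.5], 0]
    - [0.5, [0, 0, -1.5], 0]
    - [0.5, [0, 0, -1.5], 0]
    - [0.5, [0, 0, -0.2], 0]
    - [0.5, [0, 0, 0], 0]

```text
clock: 6.55
position: [0.5325, -0.2486, 0.0336]
ee_rot: [0.707, -0.707, 0.01, -0.01]
contact_force: [0.1, -0.9, -0.4]
width: 0.0224
```

```bash
python3 -c "
from h import *
info()
im=snap('scene','scene5',(180,130,300,250),5)"
```

```text
t 6.55 pos mm [ 532.5 -248.6   33.6] jawyaw -0.028 ydir [-0.001  0.001 -1.   ] w 22.4 F [ 0.1 -0.9 -0.4] M [-0.03  0.02 -0.01] q [-0.56  0.49  1.77  0.    0.89 -0.53]
```

View pics/scene5.png

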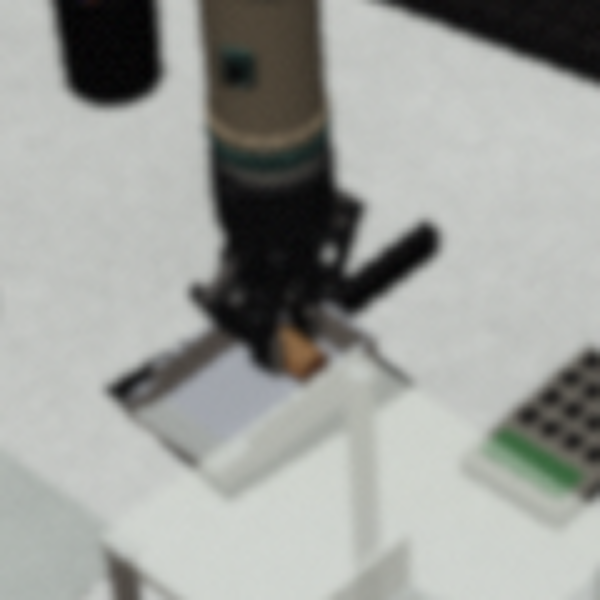

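Emit:
arm_command:
  commands:
    - [3.1, [0, 0, 0], 0]
    - [3.1, [0, 0, 0], 0]
    - [3.1, [0, 0, 2], 0]
    - [3.1, [0, 0, 4], 0]
    - [5, [0, 0, 5], 0]
    - [6, [-0.2, 4.5, 3], -0.14]
    - [6, [-0.2, 4.5, 0], -0.14]
    - [6, [-0.2, 4.5, 0], -0.14]
    - [6, [-0.2, 4.5, 0], -0.14]
    - [6, [-0.2, 4.5, 0], -0.14]
    - [6, [-0.2, 4.5, 0], -0.14]
    - [6, [-0.2, 4.5, 0], -0.14]

```text
clock: 7.8
position: [0.5189, 0.0604, 0.1722]
ee_rot: [0.62, -0.619, 0.34, -0.341]
contact_force: [-0.2, -0.1, -0.1]
width: 0.0601
```

```bash
python3 -c "
from h import *
info()
im=snap('top','top6',(130,120,370,300),3.3)"
```

```text
t 7.8 pos mm [518.9  60.4 172.2] jawyaw -1.006 ydir [ 0.002 -0.    -1.   ] w 60.1 F [-0.2 -0.1 -0.1] M [0.02 0.01 0.02] q [-0.02  0.25  1.74 -0.    1.15  0.99]
```

View pics/top6.png

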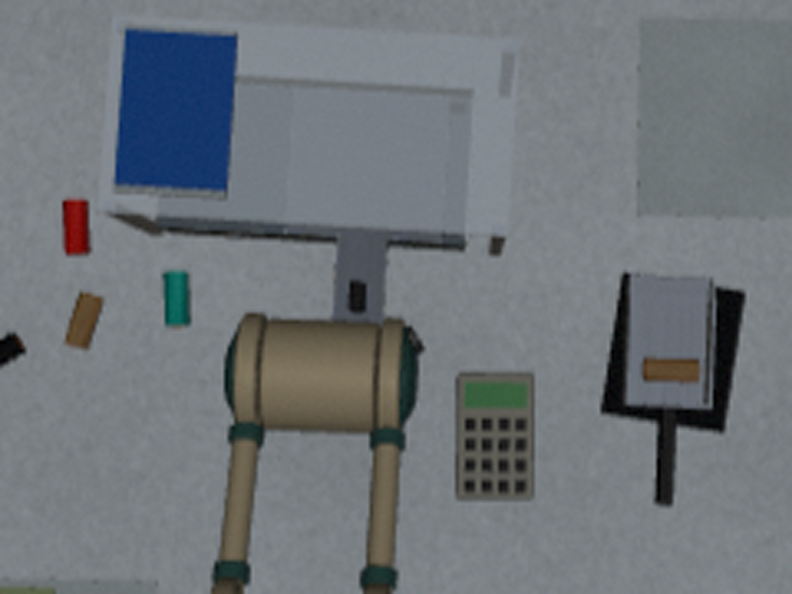

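Emit:
arm_command:
  commands:
    - [5, [0, 4.5, 0], -0.14]
    - [5, [0, 4.5, 0], -0.14]
    - [5, [1, 4.5, 0], -0.14]
    - [5, [1, 4.5, 0], -0.14]
    - [5, [1, 4.5, 0], -0.14]
    - [5, [1, 4.0, 0], -0.084]
    - [5, [0.8, 2, 0], 0]
    - [5, [0, 0, 0], 0]
    - [5, [0, 0, 0], 0]

```text
clock: 8.75
position: [0.5669, 0.3412, 0.1713]
ee_rot: [-0.446, 0.447, -0.548, 0.549]
contact_force: [0.1, 0.3, -0.1]
width: 0.05
```

```bash
python3 -c "
from h import *
info()
im=snap('scene','scene7',(320,230,460,370),4)"
```

```text
t 8.75 pos mm [566.9 341.2 171.3] jawyaw -1.776 ydir [-0.    -0.001 -1.   ] w 50.0 F [ 0.1  0.3 -0.1] M [-0.06  0.03 -0.01] q [ 0.44  0.45  1.43 -0.    1.27  2.21]
```

View pics/scene7.png

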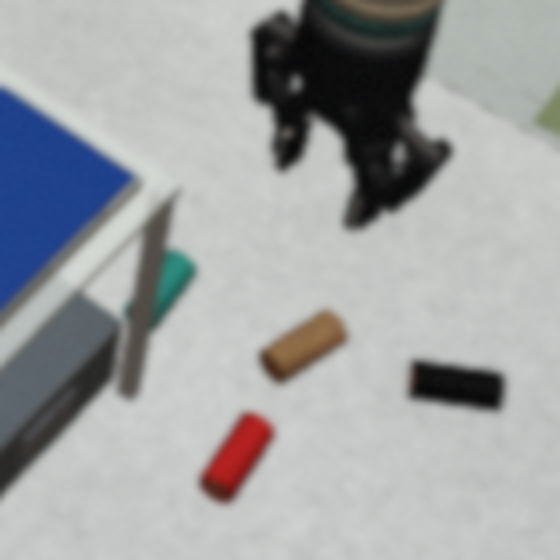

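Emit:
arm_command:
  commands:
    - [5, [0.5, 1.4, 0], -0.02]
    - [5, [0, 0, -4], 0]
    - [5, [0, 0, -4], 0]
    - [5, [0, 0, -3], 0]
    - [5, [0, 0, -2], 0]
    - [5, [0, 0, -1.9], 0]
    - [5, [0, 0, 0], 0]
    - [0.5, [0, 0, 0], 0]
    - [0.5, [0, 0, 0], 0]
    - [0.5, [0, 0, 0], 0]
    - [0.5, [0, 0, 0], 0]
  grip_force: 40

```text
clock: 9.9
position: [0.5731, 0.3556, 0.0241]
ee_rot: [-0.441, 0.44, -0.553, 0.554]
contact_force: [-0.8, -0.7, 5.6]
width: 0.0225
```

```bash
python3 -c "
from h import *
info()"
```

```text
t 9.9 pos mm [573.1 355.6  24.1] jawyaw -1.797 ydir [ 0.003  0.001 -1.   ] w 22.5 F [-0.8 -0.7  5.6] M [-0.21 -0.01 -0.02] q [ 0.45  0.6   1.57 -0.    0.97  2.25]
```

Emit:
arm_command:
  commands:
    - [0.5, [0, 0, 2], 0]
    - [0.5, [0, 0, 4], 0]
    - [0.5, [0, 0, 4], 0]
    - [0.5, [0, 0, 0], 0]

```text
clock: 10.3
position: [0.5757, 0.3576, 0.1292]
ee_rot: [-0.445, 0.436, -0.552, 0.554]
contact_force: [1.2, 0.5, 0.5]
width: 0.0228
```

```bash
python3 -c "
from h import *
info()
im=snap('scene','scene8',(320,230,460,370),4)"
```

```text
t 10.3 pos mm [575.7 357.6 129.2] jawyaw -1.797 ydir [ 0.012  0.006 -1.   ] w 22.8 F [1.2 0.5 0.5] M [ 0.   -0.02  0.03] q [0.45 0.5  1.45 0.   1.18 2.25]
```

View pics/scene8.png

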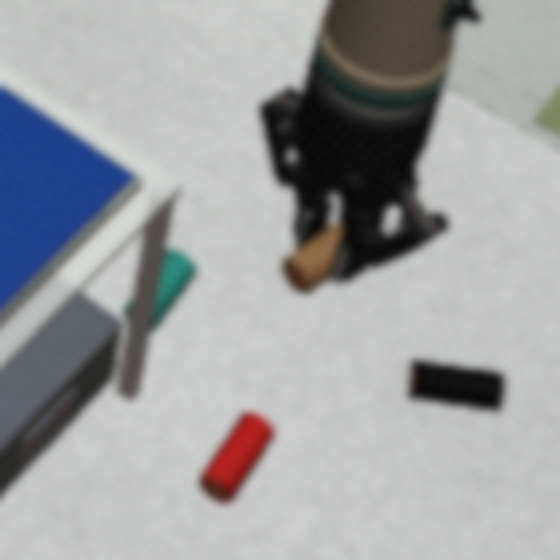

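Emit:
arm_command:
  commands:
    - [0.5, [-2, -3, 3], 0.12]
    - [0.5, [-2, -4, 1.5], 0.13]
    - [0.5, [-2, -4, 0], 0.13]
    - [0.5, [-2, -4, 0], 0.13]
    - [0.5, [-1, -4, 0], 0.13]
    - [0.5, [0, -4, 0], 0.13]
    - [0.5, [0, -4, 0], 0.13]
    - [0.5, [0, -4, 0], 0.13]
    - [0.5, [0, -4, 0], 0.13]
    - [0.5, [0, -4, 0], 0.13]
    - [0.5, [1, -4, 0], 0.13]
    - [0.5, [2, -4, 0], 0.13]

```text
clock: 11.55
position: [0.5098, -0.1153, 0.166]
ee_rot: [0.702, -0.702, 0.087, -0.084]
contact_force: [1.4, 2.0, -0.7]
width: 0.0221
```

Emit:
arm_command:
  commands:
    - [0.5, [2, -4, 0], 0.12]
    - [0.5, [2, -4, 0], 0.1]
    - [0.5, [1, -3, 0], 0]
    - [0.5, [0, 0, 0], 0]
    - [0.5, [0, 0, 0], 0]

```text
clock: 12.05
position: [0.561, -0.2243, 0.1654]
ee_rot: [0.708, -0.706, 0.011, -0.009]
contact_force: [-0.5, 0.3, -0.4]
width: 0.0229
```

```bash
python3 -c "
from h import *
info()
im=snap('top','top9',(250,120,450,320),3)"
```

```text
t 12.05 pos mm [ 561.  -224.3  165.4] jawyaw -0.028 ydir [-0.003  0.002 -1.   ] w 22.9 F [-0.5  0.3 -0.4] M [ 0.02  0.03 -0.04] q [-0.5   0.38  1.57  0.    1.2  -0.47]
```

View pics/top9.png

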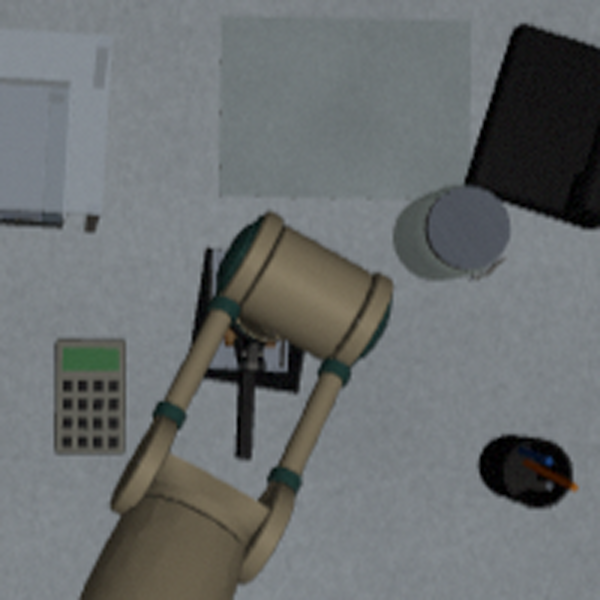

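Emit:
arm_command:
  commands:
    - [0.5, [1.5, -2.6, -2], 0]
    - [0.5, [0, 0, -3], 0]
    - [0.5, [0, 0, -3], 0]
    - [0.5, [0, 0, -2], 0]
    - [0.5, [0, 0, -1.5], 0]
    - [0.5, [0, 0, -1.5], 0]
    - [0.5, [0, 0, 0], 0]
    - [0.5, [0, 0, 0], 0]

```text
clock: 12.9
position: [0.5767, -0.2491, 0.0374]
ee_rot: [0.707, -0.707, 0.009, -0.009]
contact_force: [0.4, -0.2, -0.7]
width: 0.0229
```

```bash
python3 -c "
from h import *
info()
im=snap('scene','scene10',(180,130,300,250),5)"
```

```text
t 12.9 pos mm [ 576.7 -249.1   37.4] jawyaw -0.026 ydir [-0.001  0.001 -1.   ] w 22.9 F [ 0.4 -0.2 -0.7] M [-0.04  0.04  0.02] q [-0.52  0.53  1.67  0.    0.95 -0.49]
```

View pics/scene10.png

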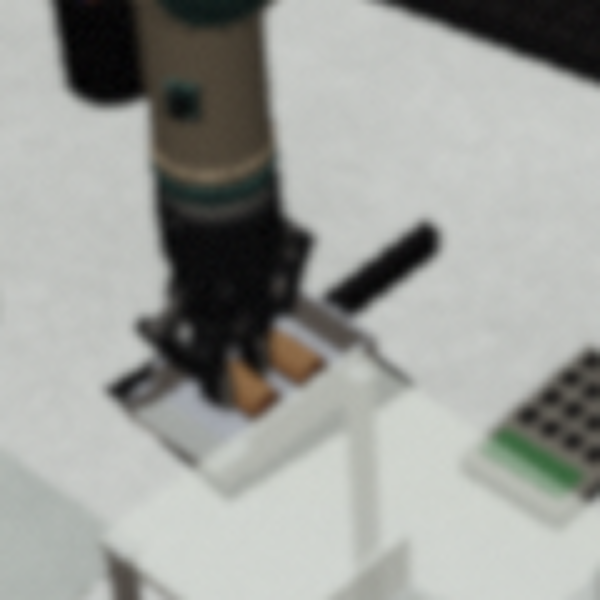

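Emit:
arm_command:
  commands:
    - [0.5, [0, 0, -0.4], 0]
    - [3.1, [0, 0, 0], 0]
    - [3.1, [0, 0, 0], 0]
    - [3.1, [0, 0, 2], 0]
    - [3.1, [0, 0, 4], 0]
    - [4, [-1, 0, 4.5], 0]
    - [4, [-1, 2, 3.5], -0.1]
    - [4, [-1, 4, 0], -0.14]
    - [4, [0, 4, 0], -0.14]
    - [4, [0, 4, 0], -0.14]
    - [4, [0, 4, 0], -0.14]
    - [4, [0, 4, 0], -0.14]

```text
clock: 14.15
position: [0.547, -0.0291, 0.1739]
ee_rot: [0.647, -0.646, 0.286, -0.287]
contact_force: [0.4, -0.7, 0.1]
width: 0.0398
```

Emit:
arm_command:
  commands:
    - [4, [0, 4, 0], -0.14]
    - [4, [0, 3, 0], -0.14]
    - [4, [0, 3, 0], -0.14]
    - [4, [0, 1, 0], -0.14]
    - [4, [0, 0, 0], -0.14]
    - [4, [0, 0, 0], -0.09]
    - [4, [0, 0, 0], 0]

```text
clock: 14.85
position: [0.5471, 0.0797, 0.1736]
ee_rot: [-0.489, 0.488, -0.511, 0.511]
contact_force: [0.2, -0.2, 0.1]
width: 0.0396
```

```bash
python3 -c "
from h import *
info()
im=snap('top','top11',(130,120,370,300),3.3)
im=snap('scene','scene11',(200,130,400,330),3)"
```

```text
t 14.85 pos mm [547.1  79.7 173.6] jawyaw -1.616 ydir [ 0.001 -0.    -1.   ] w 39.6 F [ 0.2 -0.2  0.1] M [-0.04 -0.02  0.02] q [ 0.02  0.3   1.67 -0.    1.17  1.64]
```

View pics/top11.png

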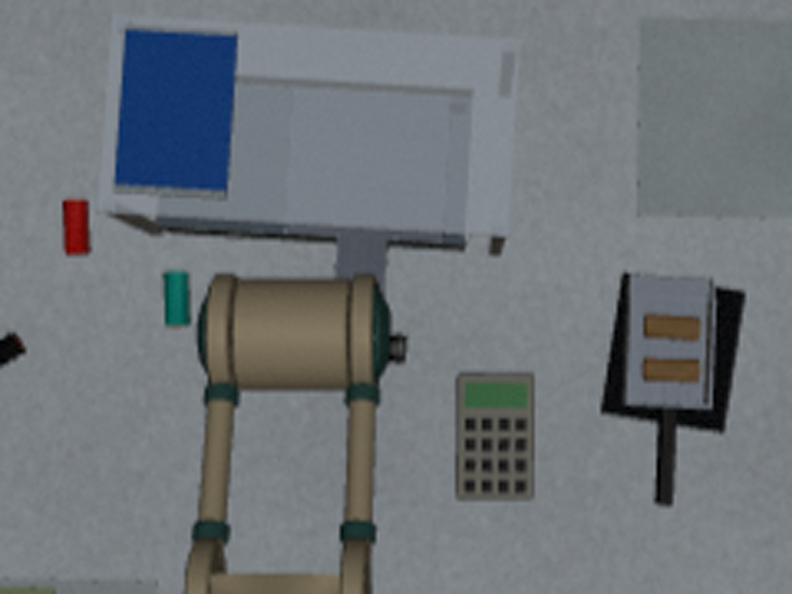

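View pics/scene11.png

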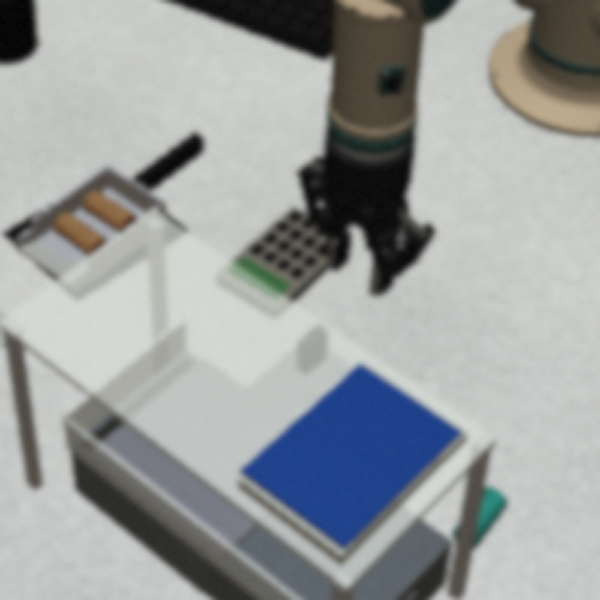

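Emit:
arm_command:
  commands:
    - [4, [2.3, -1.4, 0], 0]
    - [4, [2.3, 0, 0], 0]
    - [4, [0, 0, -2.5], 0]
    - [4, [0, 0, -2.5], 0]
    - [4, [0, 0, -2], 0]
    - [4, [0, 0, 0], 0]

```text
clock: 15.55
position: [0.5909, 0.0652, 0.1005]
ee_rot: [0.487, -0.49, 0.513, -0.51]
contact_force: [-1.1, -0.0, -0.0]
width: 0.0399
```

```bash
python3 -c "
from h import *
info()
im=snap('scene','scene12',(260,160,360,260),6)"
```

```text
t 15.55 pos mm [590.9  65.2 100.5] jawyaw -1.616 ydir [-0.007 -0.    -1.   ] w 39.9 F [-1.1 -0.  -0. ] M [-0.04 -0.01  0.02] q [-0.01  0.42  1.67 -0.    1.05  1.61]
```

View pics/scene12.png

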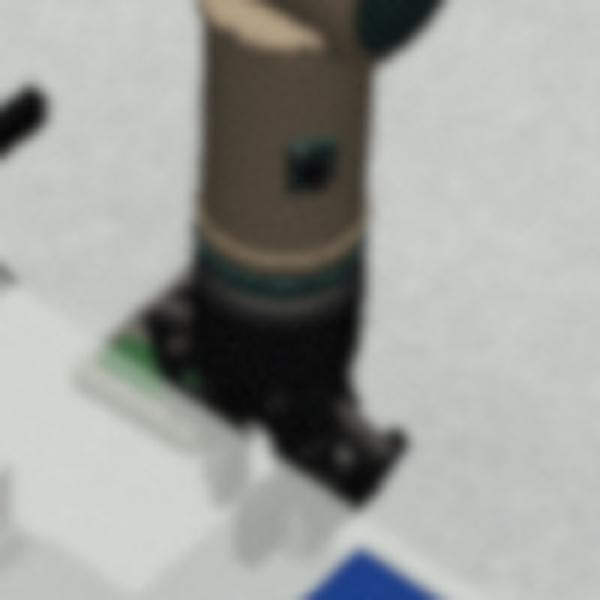

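Gripper straddles the grip, seen through the shelf. Close and slide along the track.

Emit:
arm_command:
  commands:
    - [0.5, [0, 0, 0], 0]
    - [0.5, [0, 0, 0], 0]
    - [0.5, [0, 0, 0], 0]
    - [0.5, [0, 0, 0], 0]
    - [0.5, [0.05, 1, 0], 0]
    - [0.5, [0.1, 2, 0], 0]
    - [0.5, [0.1, 2, 0], 0]
  grip_force: 60

```text
clock: 16.3
position: [0.5961, 0.1145, 0.1049]
ee_rot: [-0.488, 0.489, -0.51, 0.512]
contact_force: [-1.2, -2.4, 7.9]
width: 0.0134
```

```bash
python3 -c "
from h import *
info()"
```

```text
t 16.3 pos mm [596.1 114.5 104.9] jawyaw -1.617 ydir [ 0.002 -0.002 -1.   ] w 13.4 F [-1.2 -2.4  7.9] M [-0.26  0.16  0.19] q [ 0.08  0.43  1.64 -0.    1.06  1.7 ]
```

Emit:
arm_command:
  commands:
    - [0.5, [0.1, 2, 0.2], 0]
    - [0.5, [0.1, 2, 0], 0]
    - [0.5, [0.1, 2, 0], 0]
    - [0.5, [0.05, 1, 0], 0]
    - [0.5, [0.05, 0.7, 0], 0]
    - [0.5, [0, 0.4, 0], 0]
    - [0.5, [0, 0, 0], 0]

```text
clock: 17.0
position: [0.5994, 0.1969, 0.105]
ee_rot: [0.488, -0.488, 0.512, -0.511]
contact_force: [0.7, 1.5, -2.1]
width: 0.013
```

```bash
python3 -c "
from h import *
info()
im=snap('top','top13',(130,120,370,300),3.3)"
```

```text
t 17.0 pos mm [599.4 196.9 105. ] jawyaw -1.617 ydir [-0.  0. -1.] w 13.0 F [ 0.7  1.5 -2.1] M [ 0.2  -0.12  0.24] q [0.21 0.46 1.59 0.   1.09 1.82]
```

View pics/top13.png

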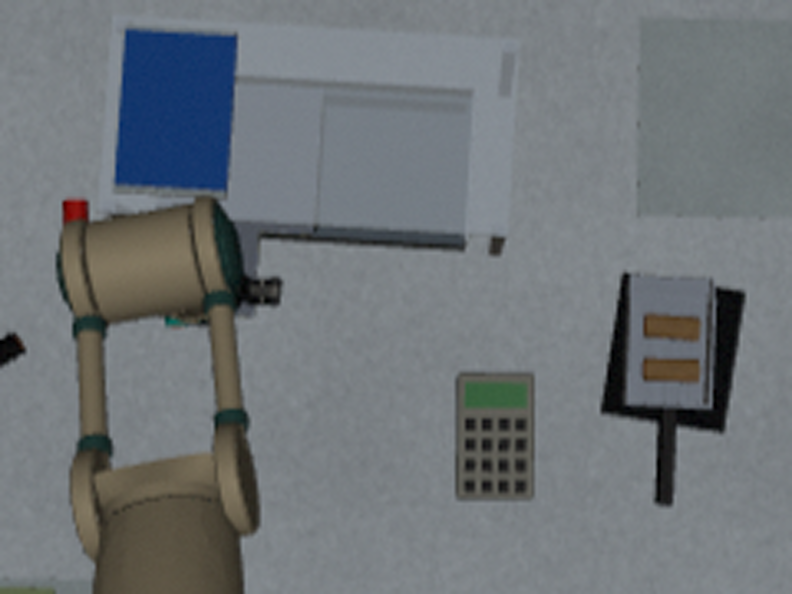

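Emit:
arm_command:
  commands:
    - [0.5, [0, 0.4, 0], 0]
    - [0.5, [0, 0.4, 0], 0]
    - [0.5, [0, 0, 0], 0]

```text
clock: 17.35
position: [0.5994, 0.1974, 0.105]
ee_rot: [-0.485, 0.492, -0.508, 0.514]
contact_force: [-0.8, -19.2, -0.1]
width: 0.0133
```

```bash
python3 -c "
from h import *
info()"
```

```text
t 17.35 pos mm [599.4 197.4 105. ] jawyaw -1.616 ydir [-0.002 -0.013 -1.   ] w 13.3 F [ -0.8 -19.2  -0.1] M [-1.98 -0.29  0.09] q [ 0.21  0.47  1.58 -0.01  1.1   1.84]
```

Emit:
arm_command:
  commands:
    - [0.5, [0, -0.7, 0], 0]
    - [3.5, [0, 0, 0], 0]
    - [3.5, [0, 0, 0], 0]
    - [3.5, [0, 0, 2], 0]
    - [4, [0, 0, 4], 0]
    - [4, [-1, 0, 3], 0]
    - [4, [-2, -3, 0], 0]
    - [4, [-2, -4, 0], 0]
    - [4, [-2, -4, 0], 0]
    - [4, [-2, -4, 0], 0]
    - [4, [-2, -4, 0], 0]
    - [4, [-2, -4, 0], 0]

```text
clock: 18.55
position: [0.4692, -0.0333, 0.196]
ee_rot: [-0.489, 0.488, -0.511, 0.512]
contact_force: [0.1, -0.2, -0.0]
width: 0.0399
```

```bash
python3 -c "
from h import *
info()
im=snap('top','top14',(130,120,370,300),3.3)"
```

```text
t 18.55 pos mm [469.2 -33.3 196. ] jawyaw -1.616 ydir [ 0.002 -0.    -1.   ] w 39.9 F [ 0.1 -0.2 -0. ] M [-0.03 -0.03  0.04] q [-0.22  0.16  1.8   0.    1.18  1.4 ]
```

View pics/top14.png

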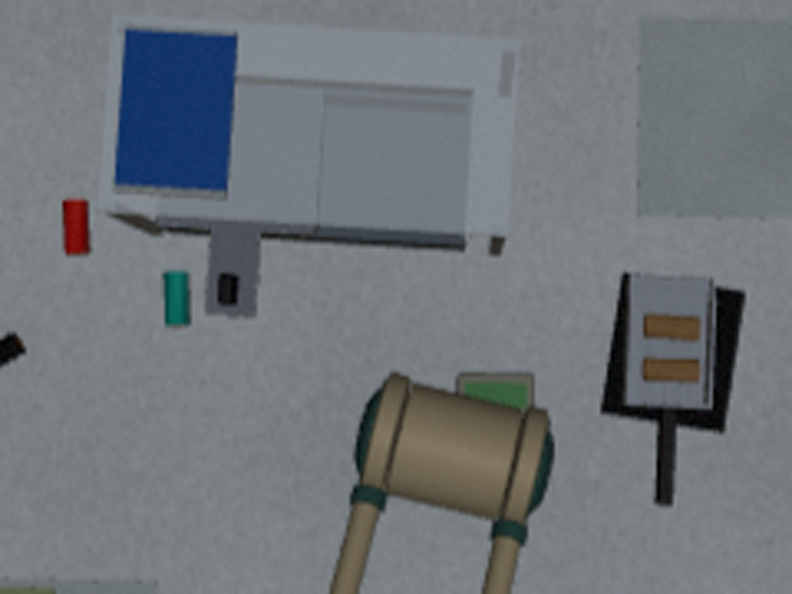

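Emit:
arm_command:
  commands:
    - [4, [-0.4, -4, 0], 0]
    - [4, [-0.4, -4, 0], 0]
    - [4, [-0.5, -4, 0], 0]
    - [4, [-0.5, -4, 0], 0.016]
    - [4, [-0.5, -4, 0], 0]
    - [4, [0, -1.3, 0], 0]
    - [4, [0, 0, -3], 0]
    - [4, [0, 0, -3], 0]
    - [4, [0, 0, -3], 0]
    - [4, [0, 0, -3], 0]
    - [4, [0, 0, 0], 0]

```text
clock: 19.7
position: [0.4447, -0.2428, 0.0723]
ee_rot: [0.492, -0.493, 0.51, -0.505]
contact_force: [-1.1, 1.0, 0.2]
width: 0.0402
```

```bash
python3 -c "
from h import *
info()
im=snap('scene','scene15',(180,100,320,240),4)"
```

```text
t 19.7 pos mm [ 444.7 -242.8   72.3] jawyaw -1.601 ydir [-0.006  0.005 -1.   ] w 40.2 F [-1.1  1.   0.2] M [0.08 0.02 0.03] q [-0.64  0.34  1.9   0.    0.91  0.96]
```

View pics/scene15.png

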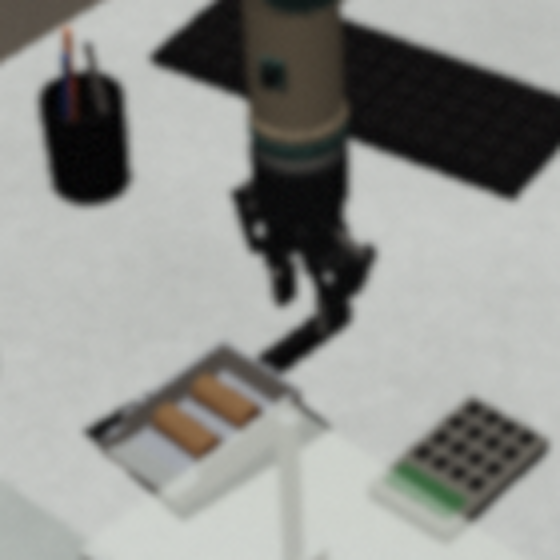

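Emit:
arm_command:
  commands:
    - [4, [0, -0.3, -2], 0]
    - [4, [0, 0, -1.6], 0]
    - [4, [0, 0, 0], 0]
    - [0.5, [0, 0, 0], 0]
    - [0.5, [0, 0, 0], 0]
    - [0.5, [0, 0, 0], 0]
    - [0.5, [0, 0, 0], 0]
    - [0.5, [0, 0, 0.7], 0]
    - [0.5, [0, 0, 0.8], 0]
    - [0.5, [0, 0, 0], 0]
  grip_force: 20

```text
clock: 20.75
position: [0.4468, -0.2489, 0.0551]
ee_rot: [-0.492, 0.493, -0.507, 0.508]
contact_force: [-1.0, -0.5, -3.4]
width: 0.0158
```

```bash
python3 -c "
from h import *
info()
im=snap('scene','scene16',(180,100,320,240),4)"
```

```text
t 20.75 pos mm [ 446.8 -248.9   55.1] jawyaw -1.601 ydir [ 0.001 -0.001 -1.   ] w 15.8 F [-1.  -0.5 -3.4] M [-0.    0.18  0.  ] q [-0.64  0.37  1.91 -0.    0.86  0.96]
```

View pics/scene16.png

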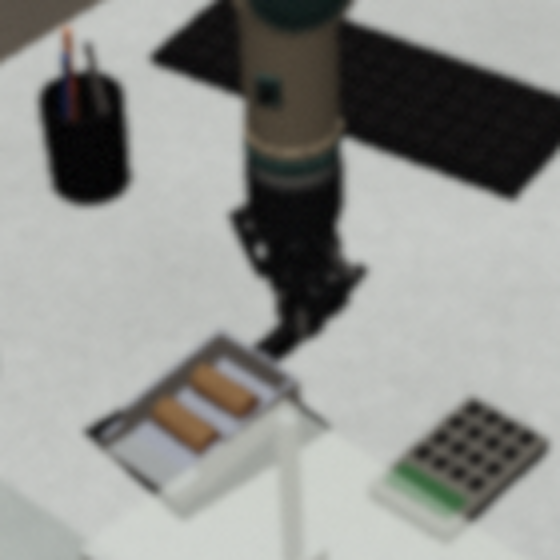

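Emit:
arm_command:
  commands:
    - [0.5, [0, 0, 1], 0]
    - [0.5, [0, 0, 1], 0]
    - [0.5, [0, 0, 0], 0]
    - [0.5, [0, 0, 0], 0]

```text
clock: 21.2
position: [0.4471, -0.2489, 0.0749]
ee_rot: [-0.492, 0.492, -0.507, 0.508]
contact_force: [-0.7, -0.5, -0.9]
width: 0.0155
```

```bash
cat >> h.py <<'E'
def tilt(yc=-.25,x0=.5,x1=.65,im=None,hw=.03):
    im=im or manip.get_image('top');W=cloud(im)
    g=W.reshape(-1,3);c=im['pixels'].reshape(-1,3).astype(int)
    m=(g[:,0]>x0)&(g[:,0]<x1)&(abs(g[:,1]-yc)<hw)&(g[:,2]<.3)
    for a in np.arange(x0,x1,.01):
        k=m&(g[:,0]>=a)&(g[:,0]<a+.01)
        if k.any(): print(round(a,2),(np.percentile(g[k,2],[10,50,90])*1000).round(0))
E
python3 -c "
from h import *
info()
im=snap('top','t17',(280,150,400,300),5)
tilt(yc=-.29,hw=.012,im=im)
im=snap('scene','scene17',(180,100,320,240),4)"
```

```text
t 21.2 pos mm [ 447.1 -248.9   74.9] jawyaw -1.601 ydir [ 0.002 -0.001 -1.   ] w 15.5 F [-0.7 -0.5 -0.9] M [-0.1  -0.04 -0.11] q [-0.64  0.34  1.89 -0.    0.9   0.96]
0.5 [22. 25. 27.]
0.51 [23. 41. 53.]
0.52 [22. 46. 53.]
0.53 [17. 37. 52.]
0.54 [15. 20. 48.]
0.55 [14. 19. 41.]
0.56 [11. 31. 43.]
0.57 [10. 30. 43.]
0.58 [ 5. 12. 34.]
0.59 [ 7. 10. 27.]
0.6 [ 5.  9. 25.]
0.61 [ 5. 12. 19.]
0.62 [-4.  0.  4.]
0.63 [-3.  1.  5.]
0.64 [-3.  1.  4.]
```

View pics/scene17.png

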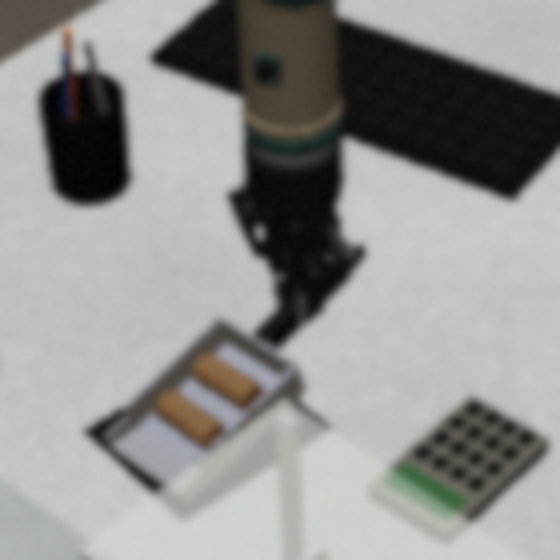

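View pics/t17.png

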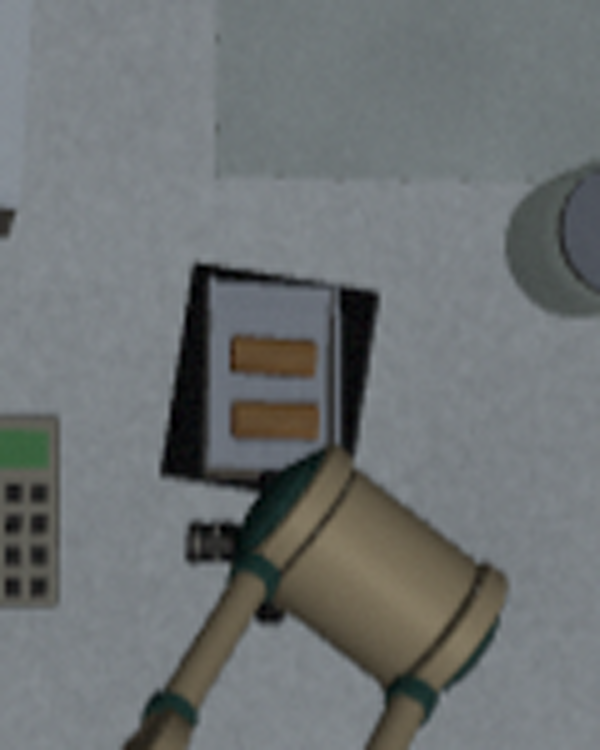

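Emit:
arm_command:
  commands:
    - [0.5, [0, 0, -1.3], 0]
    - [0.5, [0, 0, -1.3], 0]
    - [0.5, [0, 0, -1], 0]
    - [0.5, [0, 0, 0], 0]
    - [0.5, [0, 0, 0], 0]

```text
clock: 21.8
position: [0.4461, -0.2482, 0.0377]
ee_rot: [0.492, -0.492, 0.508, -0.507]
contact_force: [-0.4, 0.2, -2.1]
width: 0.0156
```

Emit:
arm_command:
  commands:
    - [0.5, [0, 0, 0], 0]
    - [0.5, [0, 0, 0], 0]
    - [0.5, [0, 0, 1], 0]
    - [0.5, [0, 0, 1], 0]
    - [0.5, [0, 0, 0], 0]
    - [0.5, [0, 0, 0], 0]
  grip_force: 120

```text
clock: 22.4
position: [0.4471, -0.2488, 0.059]
ee_rot: [-0.493, 0.492, -0.507, 0.508]
contact_force: [-0.0, 1.1, -2.6]
width: 0.013
```

```bash
python3 -c "
from h import *
info()
im=snap('scene','scene18',(180,100,320,240),4)
im=snap('top','t18')
tilt(yc=-.29,hw=.012,im=im)"
```

```text
t 22.4 pos mm [ 447.1 -248.8   59. ] jawyaw -1.601 ydir [ 0.001 -0.001 -1.   ] w 13.0 F [-0.   1.1 -2.6] M [-0.01  0.29 -0.04] q [-0.64  0.36  1.91 -0.    0.86  0.96]
0.5 [26. 31. 50.]
0.51 [27. 33. 58.]
0.52 [31. 46. 60.]
0.53 [27. 45. 61.]
0.54 [29. 36. 61.]
0.55 [26. 35. 61.]
0.56 [31. 47. 63.]
0.57 [32. 42. 61.]
0.58 [29. 35. 60.]
0.59 [31. 38. 60.]
0.6 [30. 36. 52.]
0.61 [34. 41. 48.]
0.62 [39. 41. 44.]
0.63 [-3.  1.  3.]
0.64 [-6.  2.  6.]
```

View pics/scene18.png

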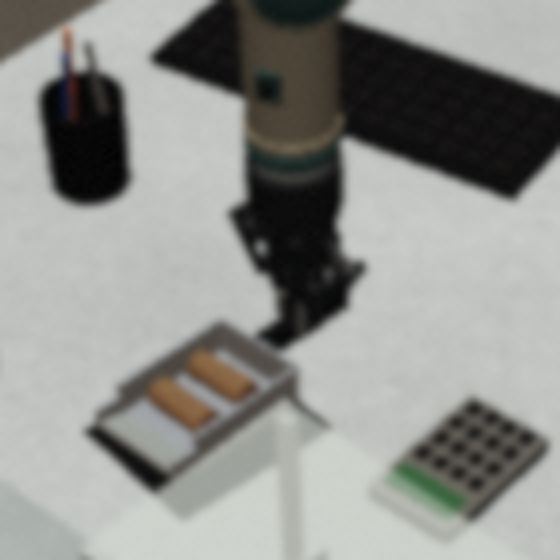

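Emit:
arm_command:
  commands:
    - [0.5, [0, 0, 1.5], 0]
    - [0.5, [0, 0.5, 2.5], 0]
    - [0.5, [0, 1, 2.5], 0]
    - [0.5, [-0.1, 1.8, 2.5], 0]
    - [0.5, [-0.1, 2.5, 1.6], 0]
    - [0.5, [-0.1, 2.5, 0.8], 0]
    - [0.5, [-0.1, 2.5, 0], 0]
    - [0.5, [-0.1, 2.5, 0], 0]
    - [0.5, [-0.1, 2.5, 0], 0]
    - [0.5, [-0.1, 2.5, 0], -0.005]
    - [0.5, [-0.1, 2.5, 0], -0.005]
    - [0.5, [-0.1, 2.5, 0], -0.005]

```text
clock: 23.7
position: [0.4369, -0.0143, 0.1719]
ee_rot: [0.488, -0.489, 0.512, -0.511]
contact_force: [1.2, -0.4, -3.0]
width: 0.0129
```

Emit:
arm_command:
  commands:
    - [0.5, [0, 2, 0], 0]
    - [0.5, [0, 1.5, 0], 0]
    - [0.5, [0, 1, 0], 0]
    - [0.5, [0, 0.5, 0], 0]
    - [0.5, [0, 0, 0], 0]
    - [0.5, [0, 0, 0], 0]

```text
clock: 24.3
position: [0.4376, 0.0341, 0.1722]
ee_rot: [-0.488, 0.489, -0.511, 0.511]
contact_force: [0.4, 0.2, -2.6]
width: 0.0133
```

```bash
python3 -c "
from h import *
info()
im=snap('scene','scene19')
im=snap('top','top19',(130,120,370,300),3.3)"
```

```text
t 24.3 pos mm [437.6  34.1 172.2] jawyaw -1.616 ydir [-0.    -0.001 -1.   ] w 13.3 F [ 0.4  0.2 -2.6] M [-0.06  0.25  0.  ] q [-0.08  0.13  1.9  -0.    1.11  1.54]
```

View pics/scene19.png

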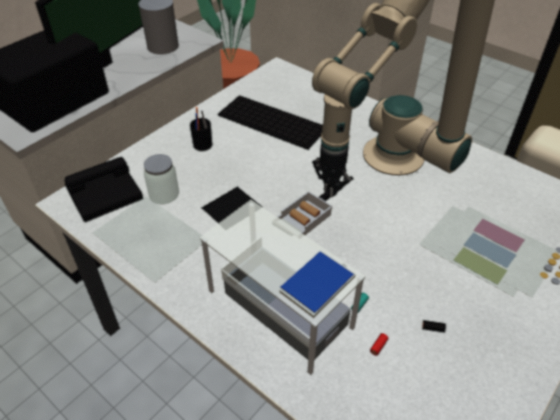

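View pics/top19.png

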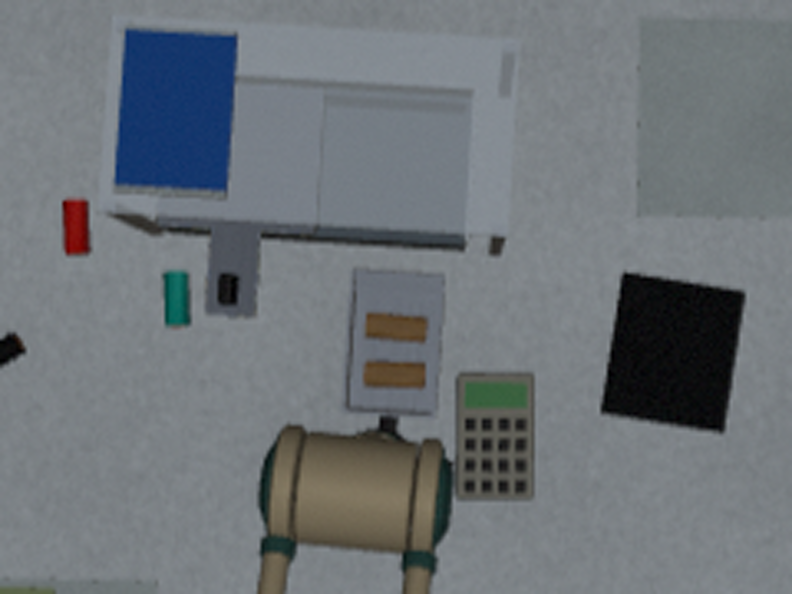

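```bash
python3 - <<'E'
from h import *
im=dict(np.load('last_top.npz'))
P=lambda x,y,z:(ray(im,130+x/3.3,120+y/3.3,z)*1000).round(0)
print('lid edge',P(322,100,.0765),P(316,230,.0765),'right',P(471,92,.068),P(467,235,.068),'shelf front',P(105,215,.223),P(512,236,.223),P(495,252,0),P(490,240,.2))
print('lidgrip',P(228,275,.1165),P(228,302,.1165))
print('mat',[P(*a,.003).tolist() for a in((622,273),(745,290),(724,432),(602,412))])
print('scoop lip',P(355,268,.155),P(444,274,.155),'back',P(348,411,.175),P(436,413,.175))
tilt(yc=.04,x0=.49,x1=.66,im=im,hw=.02)
E
```

```text
lid edge [794. 108.  77.] [663. 111.  77.] right [807. -41.  68.] [662. -40.  68.] shelf front [658. 286. 223.] [647. -81. 223.] [651. -70.   0.] [645. -61. 200.]
lidgrip [614. 191. 117.] [587. 190. 117.]
mat [[632.0, -203.0, 3.0], [617.0, -332.0, 3.0], [468.0, -311.0, 3.0], [487.0, -184.0, 3.0]]
scoop lip [620.  65. 155.] [616. -19. 155.] back [486.  67. 175.] [485. -15. 175.]
0.49 [139. 143. 147.]
0.5 [139. 143. 161.]
0.51 [162. 166. 170.]
0.52 [157. 166. 171.]
0.53 [141. 148. 163.]
0.54 [142. 145. 148.]
0.55 [142. 163. 169.]
0.56 [150. 170. 174.]
0.57 [147. 168. 172.]
0.58 [145. 147. 151.]
0.59 [146. 150. 153.]
0.6 [147. 152. 156.]
0.61 [150. 154. 158.]
0.62 [0. 0. 0.]
0.63 [-6.  0.  4.]
0.64 [-4. -0.  3.]
0.65 [ -0.  69. 225.]
```

Emit:
arm_command:
  commands:
    - [0.5, [0, 0, -1], 0]
    - [0.5, [0, 0, -2], 0]
    - [0.5, [0, 0, -2.5], 0]
    - [0.5, [0, 0, -2.5], 0]
    - [0.5, [0, 0, -2.5], 0]
    - [0.5, [0, 0, -1.5], 0]
    - [0.5, [0, 0, -0.8], 0]
    - [0.5, [0, 0, -0.5], 0]
    - [0.5, [0, 0, -0.3], 0]
    - [0.5, [0, 0, 0], 0]

```text
clock: 25.4
position: [0.4379, 0.0344, 0.0364]
ee_rot: [-0.489, 0.488, -0.511, 0.511]
contact_force: [0.4, -0.7, -2.7]
width: 0.0132
```

```bash
python3 -c "
from h import *
info()
im=snap('scene','scene20',(220,130,360,270),4)"
```

```text
t 25.4 pos mm [437.9  34.4  36.4] jawyaw -1.616 ydir [ 0.001 -0.    -1.   ] w 13.2 F [ 0.4 -0.7 -2.7] M [-0.03  0.29  0.03] q [-0.08  0.31  2.09 -0.    0.74  1.54]
```

View pics/scene20.png

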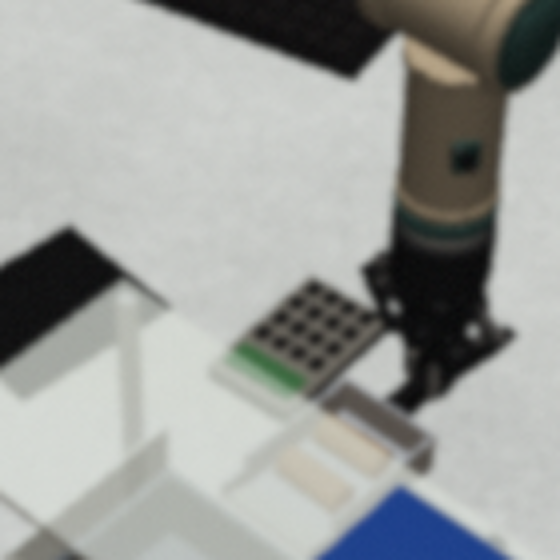

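Emit:
arm_command:
  commands:
    - [0.5, [0, 0, -0.3], 0]
    - [0.5, [0, 0, -0.1], 0]
    - [3.5, [0, 0, 0], 0]
    - [3.5, [0, 0, 0], 0]
    - [3.5, [0, 0, 2], 0]
    - [3.5, [0, 0, 4], 0]
    - [3.5, [0, 1, 4.5], 0]
    - [3.5, [1, 3, 4], 0]
    - [3.5, [2, 3.5, 0], 0]
    - [3.5, [3, 3, 0], 0]
    - [3.5, [3, 3, 0], 0]
    - [3.5, [3, 1, 0], 0]
  grip_force: 60

```text
clock: 26.65
position: [0.5587, 0.1821, 0.177]
ee_rot: [-0.49, 0.488, -0.51, 0.511]
contact_force: [0.0, -0.7, 0.1]
width: 0.0351
```

```bash
python3 -c "
from h import *
info()
im=snap('top','top21',(130,120,370,300),3.3)"
```

```text
t 26.65 pos mm [558.7 182.1 177. ] jawyaw -1.613 ydir [ 0.002  0.002 -1.   ] w 35.1 F [ 0.  -0.7  0.1] M [ 0.02  0.09 -0.01] q [0.2  0.34 1.59 0.   1.21 1.81]
```

View pics/top21.png

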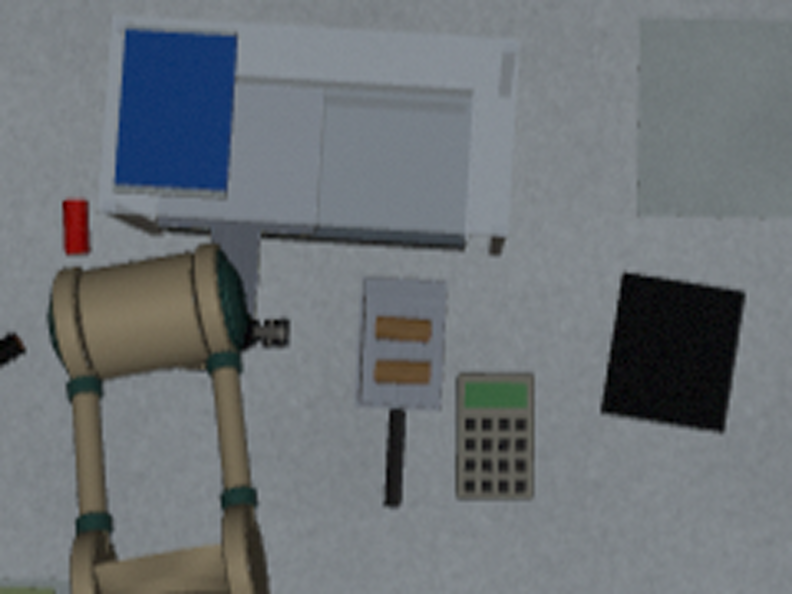

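Emit:
arm_command:
  commands:
    - [3.5, [2, 0.9, 0], 0]
    - [3.5, [1.7, 0, -1], 0]
    - [3.5, [0, 0, -3], 0]
    - [3.5, [0, 0, -3.2], 0]
    - [3.5, [0, 0, 0], 0]
    - [0.5, [0, 0, 0], 0]
    - [0.5, [0, 0, 0], 0]
    - [0.5, [0, 0, 0], 0]
    - [0.5, [0.02, 0.4, 0], 0]
    - [0.5, [0.02, 0.4, 0], 0]
    - [0.5, [0, 0.4, 0], 0]
    - [0.5, [0, 0.2, 0], 0]

```text
clock: 27.9
position: [0.595, 0.1975, 0.1055]
ee_rot: [-0.487, 0.491, -0.508, 0.513]
contact_force: [-2.3, -16.9, 4.0]
width: 0.0127
```

```bash
python3 -c "
from h import *
info()"
```

```text
t 27.9 pos mm [595.  197.5 105.5] jawyaw -1.614 ydir [ 0.    -0.009 -1.   ] w 12.7 F [ -2.3 -16.9   4. ] M [-2.15  0.21 -0.07] q [ 0.21  0.46  1.59 -0.01  1.09  1.83]
```

Emit:
arm_command:
  commands:
    - [3.5, [0, 0, 0], 0]
    - [3.5, [0, 0, 0], 0]
    - [3.5, [0, 0, 0], 0]
    - [3.5, [0, 0, 2], 0]
    - [3.5, [0, 0, 4], 0]
    - [3.5, [-2, -1, 2], 0]
    - [3.5, [-3, -2.5, 0], 0]
    - [3.5, [-3, -3, 0], 0]
    - [3.5, [-3, -3.5, 0], 0]
    - [3.5, [-3, -3.5, 0], 0]
    - [3.5, [-1, -2, 0], 0]
    - [3.5, [0, 0, 0], 0]

```text
clock: 29.1
position: [0.4434, 0.0455, 0.185]
ee_rot: [-0.488, 0.488, -0.512, 0.512]
contact_force: [-0.6, 0.5, -0.4]
width: 0.0351
```

```bash
python3 - <<'E'
from h import *
info()
im=snap('top','top22',(130,120,370,300),3.3)
P=lambda x,y,z:(ray(im,130+x/3.3,120+y/3.3,z)*1000).round(0)
E
```

```text
t 29.1 pos mm [443.4  45.5 185. ] jawyaw -1.619 ydir [ 0.001 -0.001 -1.   ] w 35.1 F [-0.6  0.5 -0.4] M [ 0.02 -0.03  0.05] q [-0.05  0.13  1.87 -0.    1.15  1.57]
```

View pics/top22.png

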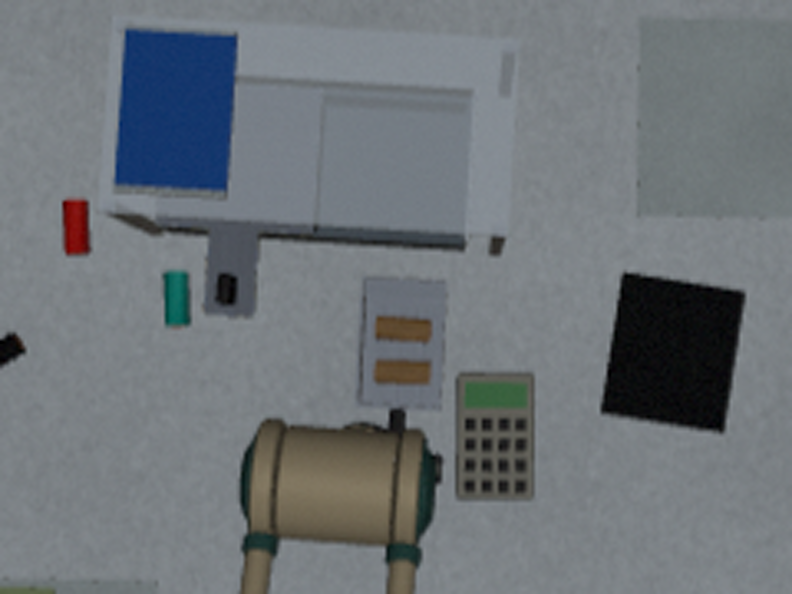

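```bash
python3 - <<'E'
from h import *
im=dict(np.load('last_top.npz'))
P=lambda x,y,z:(ray(im,130+x/3.3,120+y/3.3,z)*1000).round(0)
print(P(398,410,.038),P(394,506,.038),'lip',P(365,278,.026),P(447,281,.026),'lidgrip',P(226,275,.1165),P(226,303,.1165))
E
```

```text
[485.  27.  38.] [388.  28.  38.] lip [620.  64.  26.] [618. -20.  26.] lidgrip [614. 193. 117.] [586. 192. 117.]
```

Emit:
arm_command:
  commands:
    - [3.5, [-0.6, -1.6, -2], 0.02]
    - [3.5, [0, 0, -4], 0]
    - [3.5, [0, 0, -4], 0]
    - [3.5, [0, 0, -3], 0]
    - [3.5, [0, 0, -2.2], 0]
    - [3.5, [0, 0, 0], 0]
    - [0.5, [0, 0, 0], 0]
    - [0.5, [0, 0, 0], 0]
    - [0.5, [0, 0, 0], 0]
    - [0.5, [0, 0, 0], 0]
  grip_force: 120

```text
clock: 30.15
position: [0.4398, 0.0311, 0.0335]
ee_rot: [-0.494, 0.493, -0.506, 0.507]
contact_force: [0.7, 1.1, 0.5]
width: 0.0133
```

```bash
python3 -c "
from h import *
info()"
```

```text
t 30.15 pos mm [439.8  31.1  33.5] jawyaw -1.596 ydir [ 0.003 -0.    -1.   ] w 13.3 F [0.7 1.1 0.5] M [ 0.15 -0.06  0.13] q [-0.09  0.32  2.09  0.    0.73  1.51]
```

Emit:
arm_command:
  commands:
    - [0.5, [0, 0, 1], 0]
    - [0.5, [0, 0, 2], 0]
    - [0.5, [0, 0, 2.5], 0]
    - [0.5, [0, 0, 2.5], 0]
    - [0.5, [0, 0.3, 2.5], 0]
    - [0.5, [0, 0.5, 2], -0.01]
    - [0.5, [0, 0.5, 1.2], -0.01]
    - [0.5, [0, 0.1, 0.6], 0]
    - [0.5, [0, 0, 0.3], 0]
    - [0.5, [0, 0, 0], 0]

```text
clock: 31.15
position: [0.4384, 0.0448, 0.1785]
ee_rot: [0.488, -0.489, 0.511, -0.511]
contact_force: [0.4, 0.3, -4.0]
width: 0.0139
```

```bash
python3 -c "
from h import *
info()
im=snap('top','top23',(130,120,370,300),3.3)
tilt(yc=.04,x0=.48,x1=.66,im=im,hw=.02)
im=snap('scene','scene23',(220,130,360,270),4)"
```

```text
t 31.15 pos mm [438.4  44.8 178.5] jawyaw -1.616 ydir [-0.001 -0.    -1.   ] w 13.9 F [ 0.4  0.3 -4. ] M [ 0.    0.24 -0.01] q [-0.06  0.13  1.89 -0.    1.13  1.56]
0.48 [151. 179. 184.]
0.49 [145. 148. 152.]
0.5 [145. 148. 152.]
0.51 [167. 172. 176.]
0.52 [168. 172. 176.]
0.53 [147. 163. 172.]
0.54 [146. 149. 153.]
0.55 [147. 165. 173.]
0.56 [170. 173. 175.]
0.57 [164. 170. 175.]
0.58 [143. 147. 152.]
0.59 [145. 150. 155.]
0.6 [148. 152. 157.]
0.61 [151. 153. 156.]
0.63 [-4. -0.  5.]
0.64 [-3.  1.  5.]
0.65 [ -1.  68. 225.]
```

View pics/top23.png

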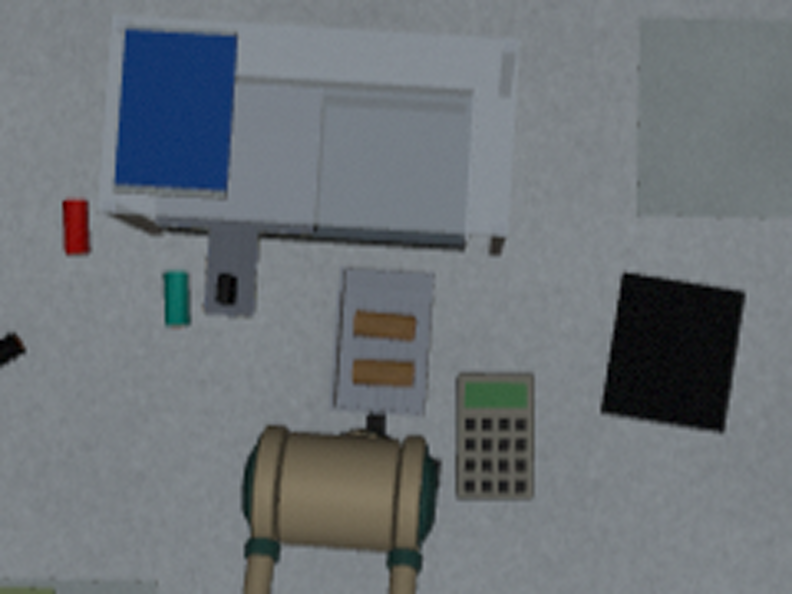

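View pics/scene23.png

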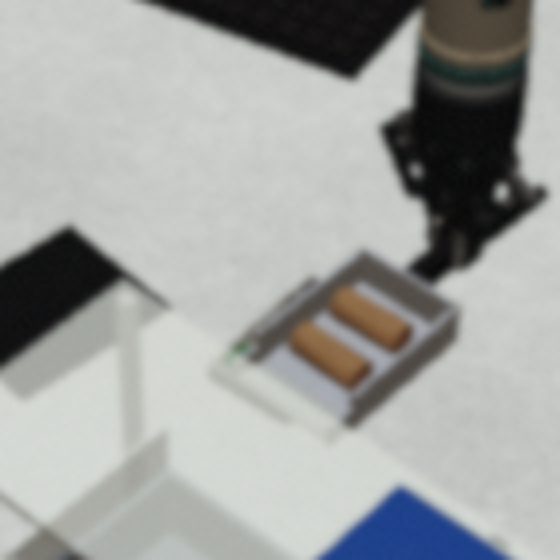

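Emit:
arm_command:
  commands:
    - [0.5, [0.8, 0, 0], 0]
    - [0.5, [1.5, 0, 0], 0]
    - [0.5, [2, 0, 0], 0]
    - [0.5, [2, 0, 0], 0]
    - [0.5, [2, 0, 0], 0]
    - [0.5, [2, 0, 0], 0]
    - [0.5, [1.8, 0, 0], 0]
    - [0.5, [1.4, 0, 0], 0]
    - [0.5, [0.9, 0, 0], 0]
    - [0.5, [0.6, 0, 0], 0]
    - [0.5, [0, 0, 0], 0]
    - [0.5, [0, 0, 0], 0]

```text
clock: 32.45
position: [0.5883, 0.045, 0.1782]
ee_rot: [0.488, -0.489, 0.511, -0.511]
contact_force: [0.3, -0.1, -2.6]
width: 0.0136
```

```bash
python3 -c "
from h import *
info()
im=snap('top','top24',(130,120,370,300),3.3)
im=snap('scene','scene24',(190,150,390,350),3)"
```

```text
t 32.45 pos mm [588.3  45.  178.2] jawyaw -1.616 ydir [-0.001 -0.    -1.   ] w 13.6 F [ 0.3 -0.1 -2.6] M [0.05 0.28 0.02] q [-0.04  0.34  1.58 -0.    1.22  1.57]
```

View pics/top24.png

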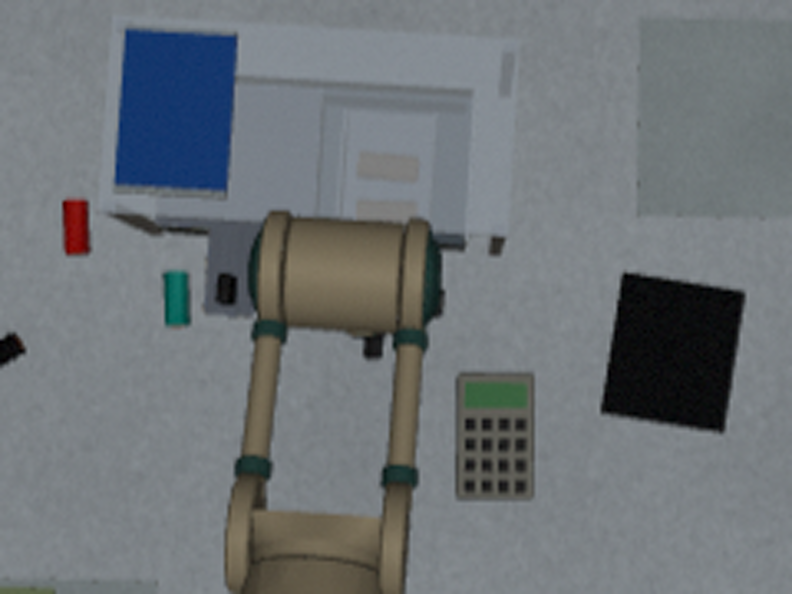

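View pics/scene24.png

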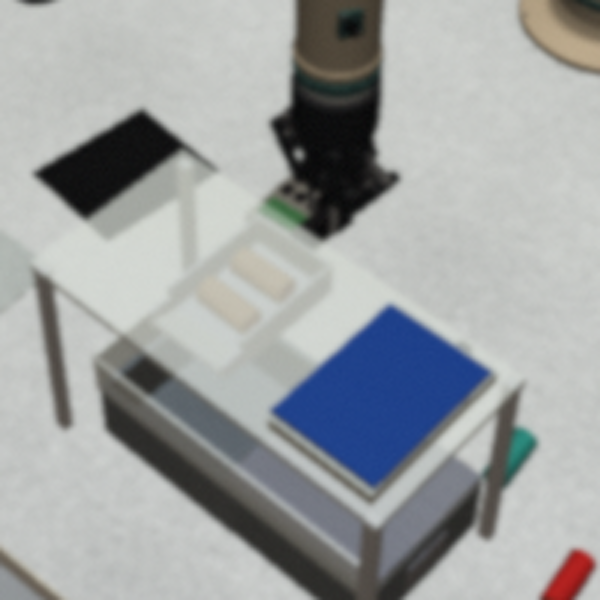

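Emit:
arm_command:
  commands:
    - [0.5, [0, 0, 0.5], 0]
    - [0.5, [0, 0, 0.4], 0]
    - [0.5, [0, 0, 0], 0]
  grip_force: 20

```text
clock: 32.85
position: [0.5893, 0.0449, 0.1888]
ee_rot: [-0.489, 0.488, -0.511, 0.512]
contact_force: [0.5, 0.3, -3.2]
width: 0.0131
```

```bash
python3 -c "
from h import *
info()
im=snap('scene','scene25',(190,150,390,350),3)"
```

```text
t 32.85 pos mm [589.3  44.9 188.8] jawyaw -1.616 ydir [ 0.002 -0.    -1.   ] w 13.1 F [ 0.5  0.3 -3.2] M [0.03 0.28 0.01] q [-0.04  0.34  1.57 -0.    1.24  1.57]
```

View pics/scene25.png

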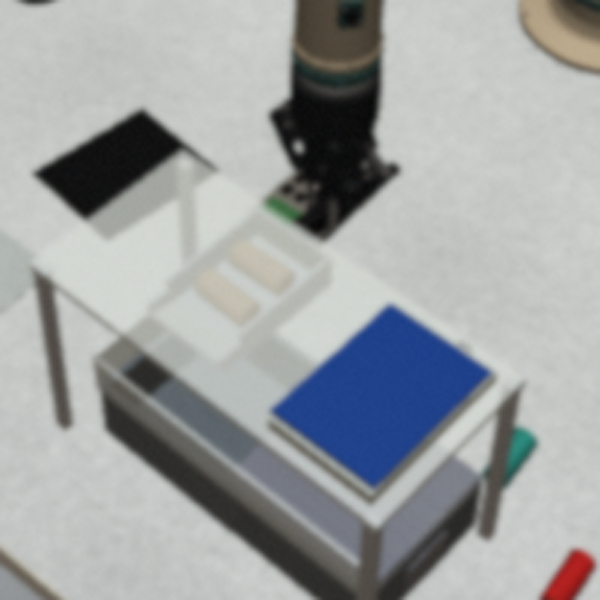

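Emit:
arm_command:
  commands:
    - [1.5, [0, 0, 0], 0]
    - [1.5, [0, 0, 0], 0]
    - [1.5, [0, 0, 0], 0]
  grip_force: 20

```text
clock: 33.2
position: [0.5887, 0.0449, 0.1873]
ee_rot: [0.488, -0.489, 0.511, -0.511]
contact_force: [-0.4, 0.3, -3.3]
width: 0.0152
```

```bash
python3 -c "
from h import *
info()
im=snap('scene','scene26',(190,150,390,350),3)"
```

```text
t 33.2 pos mm [588.7  44.9 187.3] jawyaw -1.616 ydir [-0. -0. -1.] w 15.2 F [-0.4  0.3 -3.3] M [0.03 0.27 0.01] q [-0.04  0.34  1.57 -0.    1.23  1.57]
```

View pics/scene26.png

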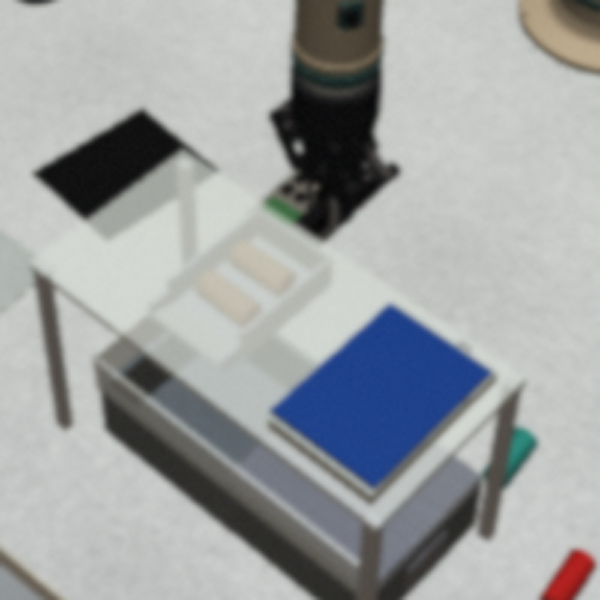

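Emit:
arm_command:
  commands:
    - [1.54, [0, 0, 0], 0]
    - [1.54, [0, 0, 0], 0]
    - [1.54, [0, 0, 0], 0]

```text
clock: 33.55
position: [0.5888, 0.0449, 0.1874]
ee_rot: [0.489, -0.489, 0.511, -0.511]
contact_force: [0.9, -0.3, -3.2]
width: 0.0153
```

```bash
python3 -c "
from h import *
info()
im=snap('scene','scene27',(190,150,390,350),3)"
```

```text
t 33.55 pos mm [588.8  44.9 187.4] jawyaw -1.616 ydir [-0. -0. -1.] w 15.3 F [ 0.9 -0.3 -3.2] M [0.05 0.33 0.01] q [-0.04  0.34  1.57 -0.    1.23  1.57]
```

View pics/scene27.png

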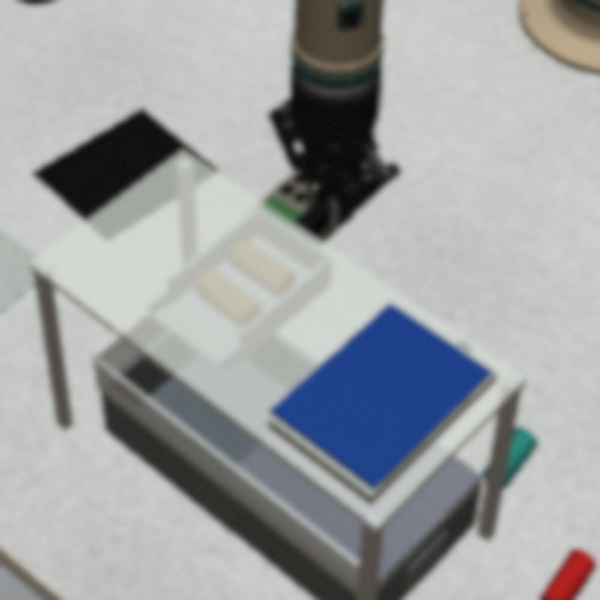

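Emit:
arm_command:
  commands:
    - [1.57, [0, 0, 0], 0]
    - [1.57, [0, 0, 0], 0]
    - [1.57, [0, 0, 0], 0]

```text
clock: 33.9
position: [0.5894, 0.0449, 0.1878]
ee_rot: [-0.489, 0.488, -0.511, 0.512]
contact_force: [1.1, -0.9, -2.3]
width: 0.0157
```

```bash
python3 -c "
from h import *
info()
im=snap('scene','scene28',(190,150,390,350),3)"
```

```text
t 33.9 pos mm [589.4  44.9 187.8] jawyaw -1.616 ydir [ 0.002 -0.    -1.   ] w 15.7 F [ 1.1 -0.9 -2.3] M [ 0.01 -0.02  0.03] q [-0.04  0.34  1.57 -0.    1.23  1.57]
```

View pics/scene28.png

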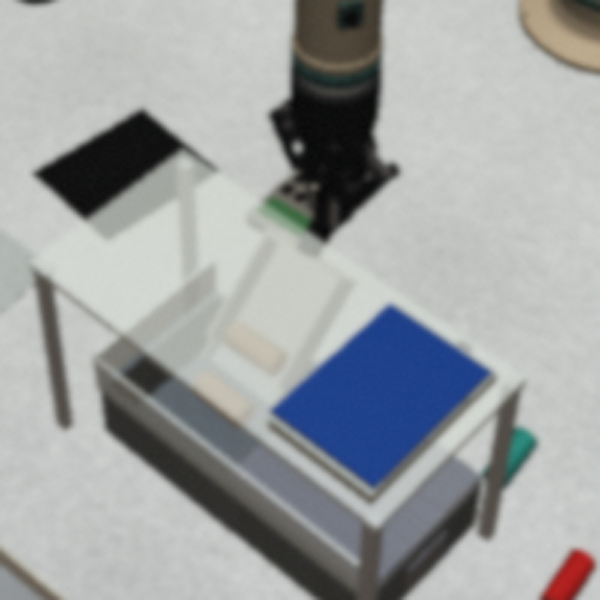

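Emit:
arm_command:
  commands:
    - [1.57, [0, 0, 0], 0]
    - [1.57, [0, 0, 0.4], 0]
    - [1.57, [0, 0, 0.4], 0]
    - [1.57, [0, 0, 0], 0]
    - [1.57, [0, 0, 0], 0]

```text
clock: 34.45
position: [0.5888, 0.045, 0.1957]
ee_rot: [-0.489, 0.489, -0.511, 0.511]
contact_force: [0.5, -0.3, -2.1]
width: 0.0157
```

```bash
python3 -c "
from h import *
info()
im=snap('top','top29',(130,120,370,300),3.3)
im=snap('scene','scene29',(190,150,390,350),3)"
```

```text
t 34.45 pos mm [588.8  45.  195.7] jawyaw -1.616 ydir [ 0. -0. -1.] w 15.7 F [ 0.5 -0.3 -2.1] M [ 0.08  0.07 -0.02] q [-0.04  0.33  1.56 -0.    1.25  1.57]
```

View pics/scene29.png

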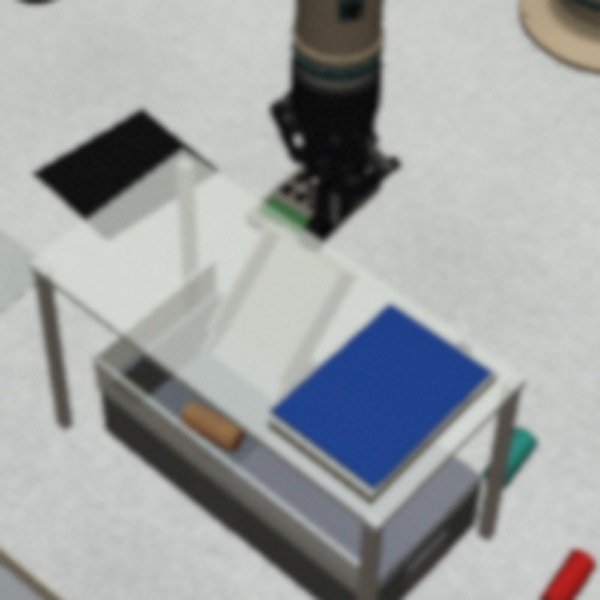

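View pics/top29.png

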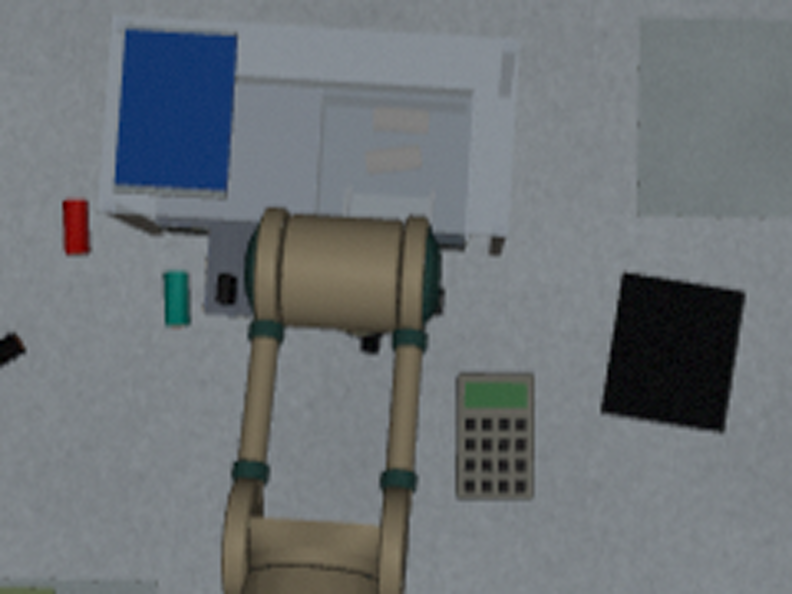

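Emit:
arm_command:
  commands:
    - [0.5, [0, 0, 0], 0]
    - [0.5, [0, 0, 0.6], 0]
    - [0.5, [0, 0, 0.6], 0]
    - [0.5, [0, 0, 0.6], 0]
    - [0.5, [-0.5, 0, 1.2], 0]
    - [0.5, [-1, 0, 1.5], 0]
    - [0.5, [-1.2, 0, 1.5], 0]
    - [0.5, [-1.5, 0, 1.5], 0]
  grip_force: 80

```text
clock: 35.35
position: [0.5458, 0.045, 0.2723]
ee_rot: [-0.489, 0.488, -0.511, 0.511]
contact_force: [-0.1, -0.1, -1.1]
width: 0.0144
```

```bash
python3 -c "
from h import *
info()
im=snap('scene','scene30',(190,130,390,330),3)"
```

```text
t 35.35 pos mm [545.8  45.  272.3] jawyaw -1.616 ydir [ 0.001 -0.    -1.   ] w 14.4 F [-0.1 -0.1 -1.1] M [-0.03  0.07 -0.04] q [-0.04  0.22  1.52 -0.    1.4   1.57]
```

View pics/scene30.png

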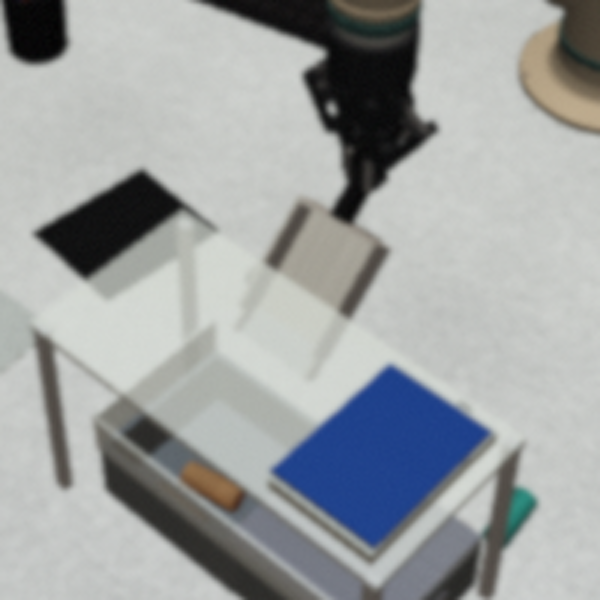

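Emit:
arm_command:
  commands:
    - [0.5, [-2, 0, 0], 0]
    - [0.5, [-3, 0, 0], 0]
    - [0.5, [0, -2, 0], 0]
    - [0.5, [0, -3, 0], 0]
    - [0.5, [0, -3.5, 0], 0]
    - [0.5, [0, -3.5, 0], 0]
    - [0.5, [0, -3.5, 0], 0]
    - [0.5, [0, -3.5, 0], 0]
    - [0.5, [0, -3.5, 0], 0]
    - [0.5, [0, -3, 0], 0]
    - [0.5, [0, -2, 0], 0]
    - [0.5, [0, -1.5, 0], 0]

```text
clock: 36.6
position: [0.4963, -0.2464, 0.2713]
ee_rot: [-0.488, 0.488, -0.511, 0.512]
contact_force: [-0.4, 0.1, -2.7]
width: 0.0146
```

```bash
python3 -c "
from h import *
info()
im=snap('top','top31',(270,120,400,260),4)
tilt(yc=-.25,x0=.48,x1=.66,im=im,hw=.02)
im=snap('scene','scene31',(160,80,320,240),4)"
```

```text
t 36.6 pos mm [ 496.3 -246.4  271.3] jawyaw -1.617 ydir [ 0.001 -0.001 -1.   ] w 14.6 F [-0.4  0.1 -2.7] M [ 0.    0.09 -0.05] q [-0.59  0.23  1.51 -0.    1.4   1.03]
0.5 [218. 219. 221.]
0.51 [213. 216. 223.]
0.52 [224. 230. 235.]
0.53 [181. 188. 236.]
0.54 [175. 178. 183.]
0.55 [165. 170. 174.]
0.56 [155. 159. 165.]
0.57 [146. 151. 157.]
0.58 [137. 141. 146.]
0.59 [131. 135. 139.]
0.6 [123. 129. 133.]
0.61 [123. 125. 128.]
0.62 [-2.  4.  8.]
0.63 [-3.  0.  4.]
0.64 [-4.  1.  3.]
0.65 [-7.  0.  4.]
```

View pics/scene31.png

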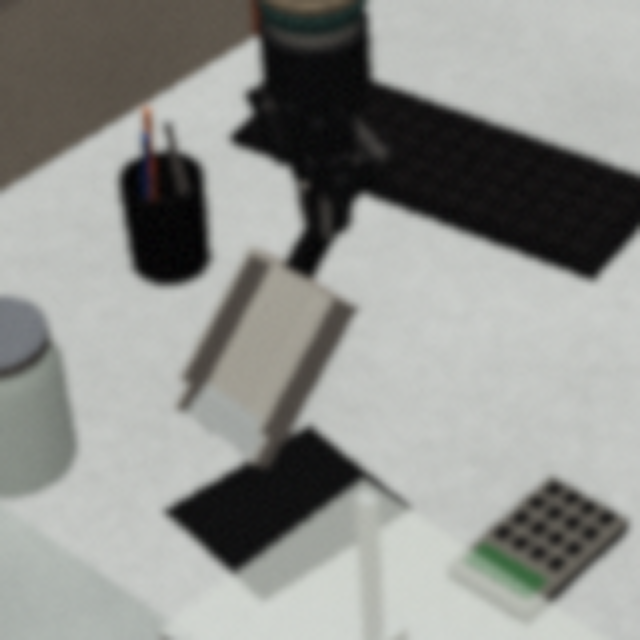

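View pics/top31.png

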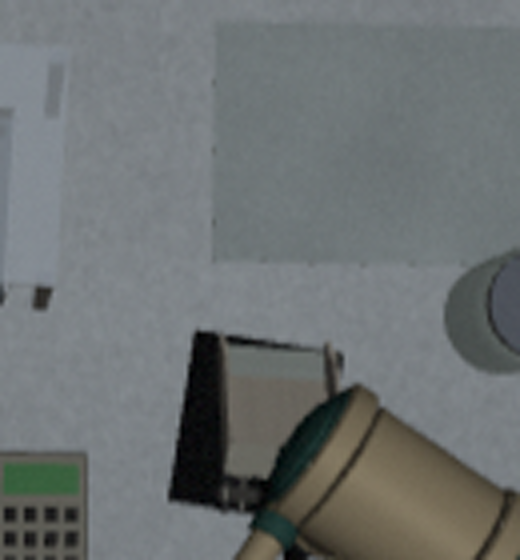

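Emit:
arm_command:
  commands:
    - [0.5, [0.5, -0.4, -2], 0]
    - [0.5, [0.5, 0, -3], 0]
    - [0.5, [0, 0, -3], 0]
    - [0.5, [0, 0, -1.7], 0]
    - [0.5, [0, 0, -0.7], 0]
    - [0.5, [0, 0, 0], 0]
    - [1.54, [0, 0, 0], 0]
    - [1.54, [0, 0, 0], 0]
  grip_force: 20

```text
clock: 37.5
position: [0.5077, -0.2493, 0.168]
ee_rot: [-0.489, 0.488, -0.51, 0.512]
contact_force: [0.4, -0.7, -1.3]
width: 0.0156
```

```bash
python3 -c "
from h import *
info()
im=snap('top','top32')
tilt(yc=-.26,x0=.48,x1=.66,im=im,hw=.02)
im=snap('scene','scene32',(160,80,320,240),4)"
```

```text
t 37.5 pos mm [ 507.7 -249.3  168. ] jawyaw -1.616 ydir [ 0.002 -0.002 -1.   ] w 15.6 F [ 0.4 -0.7 -1.3] M [-0.01  0.04 -0.01] q [-0.58  0.32  1.65  0.    1.17  1.04]
0.54 [91. 91. 91.]
0.55 [74. 79. 82.]
0.56 [66. 69. 75.]
0.57 [52. 58. 64.]
0.58 [43. 48. 54.]
0.59 [33. 38. 44.]
0.6 [27. 32. 35.]
0.61 [24. 27. 32.]
0.62 [-1.  4. 23.]
0.63 [-4.  1.  4.]
0.64 [-6.  1.  4.]
0.65 [-4.  0.  6.]
```

View pics/scene32.png

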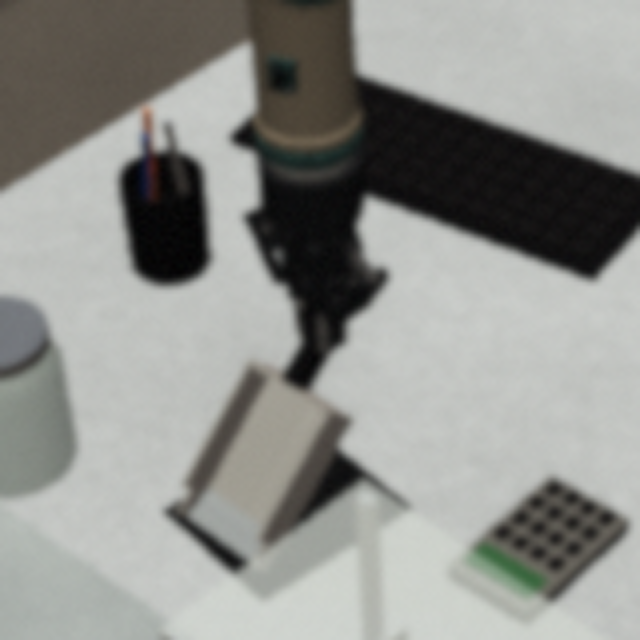

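Emit:
arm_command:
  commands:
    - [1.54, [0.8, -0.3, -0.7], 0]
    - [1.54, [0, 0, -0.6], 0]
    - [1.54, [-0.7, 0, -0.6], 0]
    - [1.54, [-0.8, 0, -0.6], 0]
    - [1.54, [-1.1, 0, -1.2], 0]
    - [1.54, [-1.1, 0, -1.2], 0]
    - [1.54, [-0.9, 0, -1.4], 0]
    - [1.54, [-0.9, 0, -1.3], 0]
    - [1.54, [0, 0, 0], 0]

```text
clock: 38.5
position: [0.4569, -0.2508, 0.0887]
ee_rot: [0.488, -0.489, 0.513, -0.51]
contact_force: [-1.1, 0.2, -0.7]
width: 0.0156
```

```bash
python3 -c "
from h import *
info()
im=snap('top','top33')
tilt(yc=-.26,x0=.48,x1=.66,im=im,hw=.02)
im=snap('scene','scene33',(160,80,320,240),4)"
```

```text
t 38.5 pos mm [ 456.9 -250.8   88.7] jawyaw -1.617 ydir [-0.004  0.003 -1.   ] w 15.6 F [-1.1  0.2 -0.7] M [0.05 0.11 0.02] q [-0.64  0.34  1.85 -0.    0.96  0.98]
0.48 [0. 4. 7.]
0.49 [ 3. 58. 78.]
0.5 [40. 73. 78.]
0.51 [33. 37. 43.]
0.52 [31. 35. 39.]
0.53 [27. 32. 35.]
0.54 [24. 27. 33.]
0.55 [21. 25. 30.]
0.56 [17. 21. 25.]
0.57 [13. 17. 22.]
0.58 [11. 15. 20.]
0.59 [ 9. 12. 17.]
0.6 [ 5. 10. 14.]
0.61 [ 7. 11. 16.]
0.62 [-1.  7. 12.]
0.63 [-5. -0.  3.]
0.64 [-2.  1.  5.]
0.65 [-5. -1.  3.]
```

View pics/scene33.png

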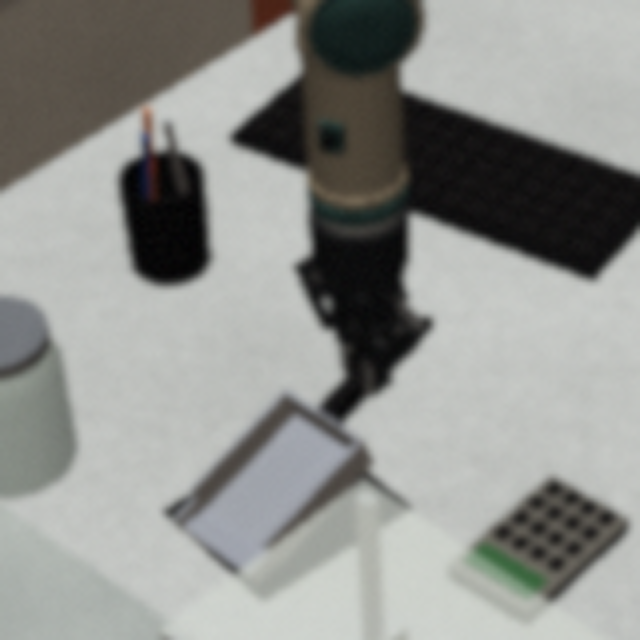

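Works well; tilt is ~18°, lip on the mat. Continue down to level.

Emit:
arm_command:
  commands:
    - [1.54, [-0.5, 0, -1.3], 0]
    - [1.54, [-0.4, 0, -1.3], 0]
    - [1.54, [-0.3, 0, -1.2], 0]
    - [1.54, [-0.1, 0, -0.9], 0]
    - [1.54, [0, 0, -0.5], 0]
    - [1.54, [0, 0, 0], 0]

```text
clock: 39.2
position: [0.4469, -0.252, 0.0382]
ee_rot: [0.489, -0.489, 0.511, -0.511]
contact_force: [-0.7, -0.4, -0.1]
width: 0.0152
```

```bash
python3 -c "
from h import *
info()
im=snap('top','top34',(270,120,400,260),4)
tilt(yc=-.26,x0=.48,x1=.66,im=im,hw=.02)
im=snap('scene','scene34',(160,80,320,240),4)"
```

```text
t 39.2 pos mm [ 446.9 -252.    38.2] jawyaw -1.616 ydir [-0.  0. -1.] w 15.2 F [-0.7 -0.4 -0.1] M [ 0.04  0.12 -0.01] q [-0.65  0.4   1.93 -0.    0.82  0.97]
0.48 [-1.  7. 37.]
0.49 [ 2. 36. 46.]
0.5 [ 3.  8. 12.]
0.51 [ 3.  7. 12.]
0.52 [ 3.  8. 14.]
0.53 [ 3.  7. 11.]
0.54 [ 3.  7. 10.]
0.55 [ 2.  7. 12.]
0.56 [ 2.  7. 11.]
0.57 [ 4.  9. 12.]
0.58 [ 4.  8. 11.]
0.59 [ 4.  9. 13.]
0.6 [ 4.  9. 12.]
0.61 [ 6. 10. 14.]
0.62 [ 8. 13. 20.]
0.63 [-3.  1.  5.]
0.64 [-5.  0.  4.]
0.65 [-3.  0.  5.]
```

View pics/scene34.png

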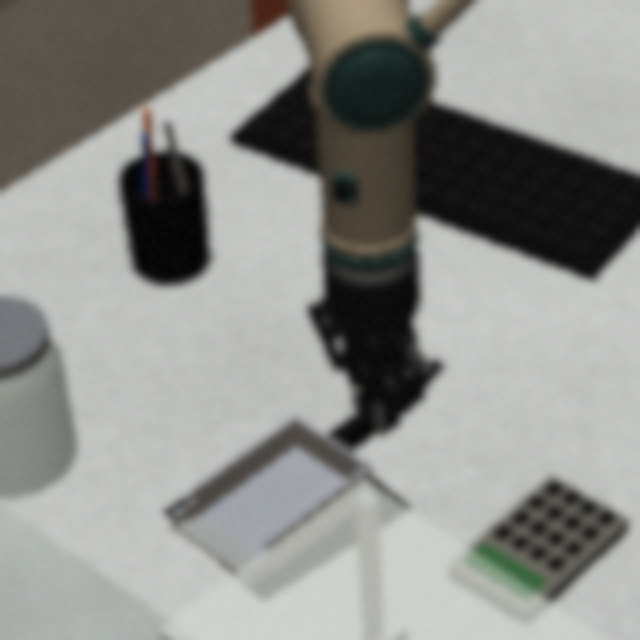

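Emit:
arm_command:
  commands:
    - [3.5, [0, 0, 0], 0]
    - [3.5, [0, 0, 0], 0]
    - [3.5, [0, 0, 2], 0]
    - [3.5, [0, 0, 4], 0]
    - [3.5, [0, 0, 4.5], 0]
    - [3.5, [0, 2, 4], 0]
    - [3.5, [1, 4, 1], 0]
    - [3.5, [1, 4, 0], 0]
    - [3.5, [1, 4, 0], 0]
    - [3.5, [1, 4, 0], 0]
    - [3.5, [1, 4, 0], 0]
    - [3.5, [1, 4, 0], 0]

```text
clock: 40.5
position: [0.5073, 0.0097, 0.1941]
ee_rot: [-0.489, 0.488, -0.511, 0.512]
contact_force: [1.1, -0.6, -0.5]
width: 0.0343
```

Emit:
arm_command:
  commands:
    - [3.5, [1, 4, 0], 0]
    - [3.5, [1, 4, 0], 0]
    - [3.5, [1, 4, 0], 0]
    - [3.5, [1, 4, 0], 0]
    - [3.5, [1, 4, 0], 0]
    - [3.5, [0, 0, 0], 0]
    - [3.5, [0, 0, 0], 0]

```text
clock: 41.2
position: [0.5567, 0.2088, 0.1934]
ee_rot: [-0.489, 0.489, -0.51, 0.511]
contact_force: [-0.5, -0.0, -0.6]
width: 0.035
```

```bash
python3 -c "
from h import *
info()
im=snap('top','top35',(130,120,370,300),3.3)"
```

```text
t 41.2 pos mm [556.7 208.8 193.4] jawyaw -1.614 ydir [-0.    -0.001 -1.   ] w 35.0 F [-0.5 -0.  -0.6] M [ 0.01 -0.01 -0.03] q [ 0.24  0.34  1.55 -0.    1.25  1.86]
```

View pics/top35.png

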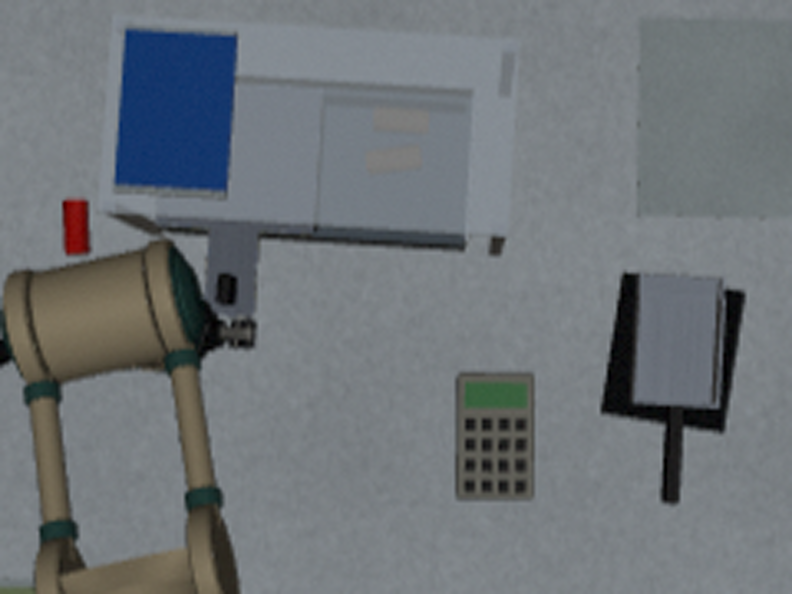

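Emit:
arm_command:
  commands:
    - [3.5, [2, -1.3, 0], 0]
    - [3.5, [1.9, 0, -2], 0]
    - [3.5, [0, 0, -3], 0]
    - [3.5, [0, 0, -3.9], 0]
    - [3.5, [0, 0, 0], 0]
    - [0.5, [0, 0, 0], 0]
    - [0.5, [0, 0, 0], 0]
    - [0.5, [0, 0, 0], 0]
    - [0.5, [-0.05, -1, 0], 0]
    - [0.5, [-0.1, -2, 0], 0]
    - [0.5, [-0.1, -2, 0], 0]
    - [0.5, [-0.1, -2, 0], 0]
  grip_force: 60

```text
clock: 42.45
position: [0.5936, 0.1248, 0.1061]
ee_rot: [-0.49, 0.487, -0.51, 0.512]
contact_force: [2.8, 2.4, -1.0]
width: 0.013
```

Emit:
arm_command:
  commands:
    - [0.5, [-0.1, -2, 0], 0]
    - [0.5, [-0.1, -2, 0], 0]
    - [0.5, [-0.05, -1.5, 0], 0]
    - [0.5, [-0.05, -1, 0], 0]
    - [0.5, [0, -0.6, 0], 0]
    - [0.5, [0, -0.4, 0], 0]

```text
clock: 43.05
position: [0.5906, 0.0496, 0.106]
ee_rot: [-0.489, 0.488, -0.51, 0.512]
contact_force: [1.5, 1.5, 5.8]
width: 0.0127
```

```bash
python3 -c "
from h import *
info()"
```

```text
t 43.05 pos mm [590.6  49.6 106. ] jawyaw -1.616 ydir [ 0.003  0.    -1.   ] w 12.7 F [1.5 1.5 5.8] M [ 0.36 -0.13  0.16] q [-0.03  0.41  1.68  0.    1.05  1.58]
```

Emit:
arm_command:
  commands:
    - [0.5, [0, -0.3, 0], 0]
    - [0.5, [0, -0.3, 0], 0]
    - [0.5, [0, -0.2, 0], 0]
    - [0.5, [0, 0, 0], 0]

```text
clock: 43.45
position: [0.5905, 0.047, 0.106]
ee_rot: [0.491, -0.485, 0.513, -0.51]
contact_force: [2.5, 16.0, 6.4]
width: 0.0127
```

```bash
python3 -c "
from h import *
info()"
```

```text
t 43.45 pos mm [590.5  47.  106. ] jawyaw -1.617 ydir [ 0.004  0.009 -1.   ] w 12.7 F [ 2.5 16.   6.4] M [ 1.83 -0.23  0.27] q [-0.04  0.41  1.68  0.01  1.05  1.57]
```

Emit:
arm_command:
  commands:
    - [3.5, [0, 0, 0], 0]
    - [3.5, [0, 0, 0], 0]
    - [3.5, [0, 0, 0], 0]
    - [3.5, [0, 0, 2], 0]
    - [3.5, [0, 0, 4], 0]
    - [3.5, [-1, 0, 4], 0]
    - [3.5, [-3, 0, 0], 0]
    - [3.5, [-4, 0, 0], 0]
    - [3.5, [-4, 0, 0], 0]
    - [3.5, [-4, 0, 0], 0]
    - [3.5, [-3, 0, 0], 0]
    - [3.5, [0, 0, 0], 0]

```text
clock: 44.65
position: [0.394, 0.0418, 0.204]
ee_rot: [0.487, -0.49, 0.512, -0.51]
contact_force: [-0.5, 0.3, 0.2]
width: 0.035
```

```bash
python3 - <<'E'
from h import *
info()
im=snap('top','top36',(130,120,370,300),3.3)
P=lambda x,y,z:(ray(im,130+x/3.3,120+y/3.3,z)*1000).round(0)
W=cloud(im);g=W.reshape(-1,3);m=(abs(g[:,2]-.1165)<.008)&(g[:,0]>.57)&(g[:,0]<.63)&(g[:,1]>0)&(g[:,1]<.25);print('grip',g[m].mean(0),m.sum())
tilt(yc=-.26,x0=.48,x1=.66,im=im,hw=.02)
snap('scene','scene36')
E
```

```text
t 44.65 pos mm [394.   41.8 204. ] jawyaw -1.616 ydir [-0.005 -0.    -1.   ] w 35.0 F [-0.5  0.3  0.2] M [-0.01 -0.02  0.07] q [-0.07  0.04  1.92 -0.    1.19  1.55]
grip [0.59450558 0.04591162 0.11545368] 40
0.48 [ 2.  5. 45.]
0.49 [ 2. 39. 43.]
0.5 [ 2.  8. 13.]
0.51 [ 2.  7. 12.]
0.52 [ 2.  7. 12.]
0.53 [ 3.  7. 10.]
0.54 [ 2.  7. 13.]
0.55 [ 3.  7. 11.]
0.56 [ 3.  8. 14.]
0.57 [ 3.  7. 12.]
0.58 [ 3.  6. 12.]
0.59 [ 3.  7. 10.]
0.6 [ 2.  9. 13.]
0.61 [ 6. 10. 15.]
0.62 [ 9. 13. 19.]
0.63 [-6. -0.  5.]
0.64 [-2.  2.  5.]
0.65 [-4.  0.  6.]
```

View pics/top36.png

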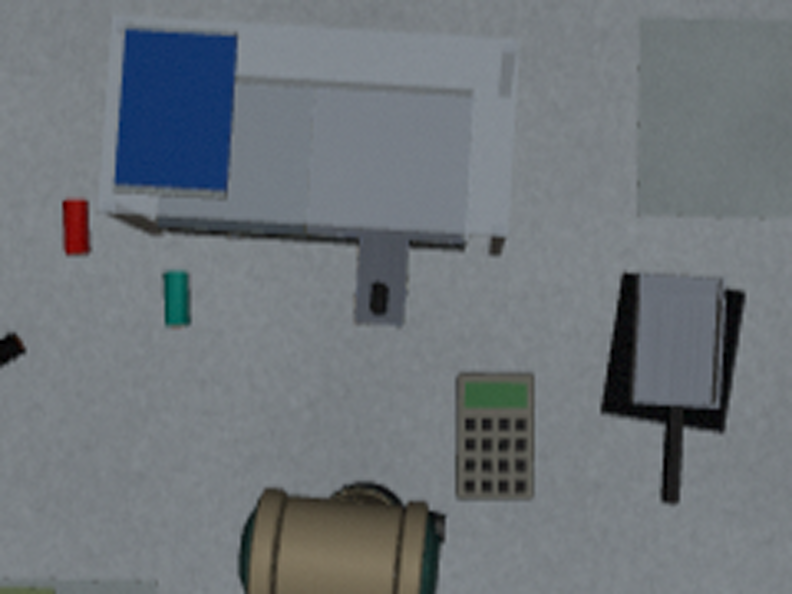

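View pics/scene36.png

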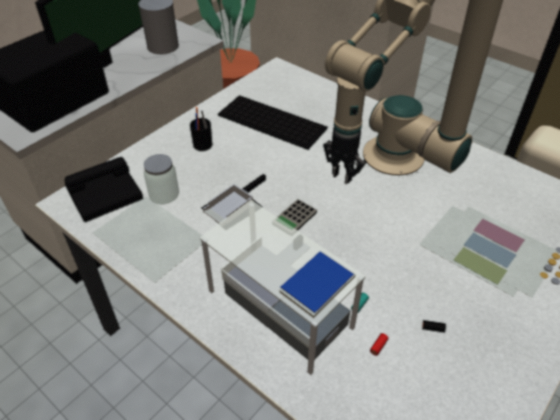

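```bash
python3 -c "
from rig import manip
print(manip.sign_off())"
```

```text
the job is handed in; nothing more can be done
None
```

The job is done and handed in at about 45 s of the 210 s allowed.

- **Gathering:** I found only two brown rolls on the desk. I picked both up and laid them in the scoop. The red, black and turquoise look-alikes were left alone.
- **Lid:** My first opening left it 2–7 mm short, because it slid back slightly when I eased off before letting go. I set the loaded scoop down on the desk for a moment, pushed the lid back to its stop (about 17 N) and let go in place. The pictures then showed it there.
- **Pouring:** The moves allow no tilt command. I held the scoop level under the shelf and eased the grip so it swung down about the handle. Both rolls tumbled into the box, and the force readings I took showed no sign of touching the shelf.
- **Putting away:** I lowered the scoop lip first onto the mat, levelled it, then slid the lid shut against its stop (about 16 N).

**Last checks:**
- Both rolls were seen inside the box before the lid closed, and no brown roll is left on the desk.
- The scoop is empty and level on the mat, with its bowl about 5 mm from the mat's centre.
- The lid grip measures 46 mm in y against about 45 mm expected for fully shut.
- The jar, pen pot and calculator look unmoved in the pictures.
- None of the last checks failed.

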